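# Load the bench spin dryer, clamp its lid and start it

## Robot

A 6-joint arm with a two-finger parallel gripper is mounted at the origin on the work surface. World frame = base frame: x ahead of the robot, y to its left, z up, the work surface at z = 0. Lengths are in m, angles in rad, forces in N, time in s.
With the tool pointing down it reaches from about 0.325 to 0.925 m from the base axis. Payload 3.1 kg.
Tool frame: the origin (TCP) lies midway between the tips of the shut fingers; the grasp point (between the pads) lies 19 mm behind it (bot.grip_depth is the distance from the TCP to the grasp point, in m); x points along the fingers, y is the direction in which the jaws open and shut, and the axes are right-handed (so a half turn about x gives the same grasp; the last joint's range is limited). The gripper opens to 85 mm and grips with 20 to 120 N. Pads are 22 mm wide; open, the fingers measure 114 mm over their backs; the gripper's body (76 mm by 85 mm) begins 54 mm behind the grasp point. The pads swing forward as they close: fully open they stand 13 mm farther back than shut.
Start: joints at [-1.323, 0.217, 1.613, -0, 1.311, -0.112], TCP at [0.22, -0.585, 0.231] pointing down, gripper open.
Joint ranges: [-2.75, 2.75], [-0.78, 2.1], [0.31, 2.55], [-1.13, 4.27], [0.13, 2.63], [-2.58, 2.58]. Speed limits (rad/s): [2.79, 2.79, 3.14, 3.14, 3.14, 3.14].

## Interface

Orientations are given as a rotation vector (axis times angle).
In Python, from rig import bot gives the robot as it stands.
- The arm moves only by the tool step_arm, never from a script. Its argument "rows" is a list of rows, each an object with "xyz": the shift along the world's x, y, z in cm, a list of three; "twist": the turn, a rotation vector about the world's x, y, z in rad, a list of three; "hand": the closure in counts, from 0 (fully open) to 255 (shut). A call has exactly 8 rows; each row is the pose to reach, as a shift and turn from the pose commanded when the call began; what a row does not reach only later rows make up. A row lasts 1/8 s, in which the tool goes at most 62.5 mm and 10.7 degrees, less where a joint would pass 70% of its speed; a pose out of reach is approached as far as the arm can. A call with a gripper value outside its range is refused whole. The fingers move at their own pace and stop on an object; "newtons" is the grip in N (left out, the last holds). Time passes only in rows, so rows that repeat a pose let the fingers close, or fill a call up. It gives the time, the measured TCP pose, the force and the opening at its end, in the units of the state.
- bot.get_obs(): the state, without advancing time (a new reading comes with each control period).
- bot.get_image(name): name is "side" or "top"; returns a dict with "pixels" (420x560x3 uint8, red, green, blue), "fx", "fy", "cx", "cy" (pixels), "extrinsics" (4x4, takes a point from camera to world coordinates). Camera axes: x right, y up, looking along -z (the intrinsics and any distortion apply to the point x, -y, -z); pixel columns grow to the right and rows downward; lengths in m; the calibration is good to about 2 mm. A picture is of the moment at which its call begins. There is no depth.
- bot.close_job(): hands the job in, once; it reports no verdict.
The state is a dict: "time": time; "joint_pos": joint angles; "joint_velocities": joint speeds; "tau": joint torques, N m; "position": TCP position; "tcp_rot": TCP orientation; "contact_force": force on the tool from outside, world axes, zero at the start; "torque": the same for the moment, N m; "opening": opening from 0.0 (shut) to 1.0 (fully open).
Only numpy, scipy, OpenCV 4.12 (cv2) and the standard library are available. Lean on these libraries where they do the work, as an engineer would, in place of code of your own. Each camera call takes 0.05 s, during which the arm holds its last target.

## Task

Put every silver pendant from the draining pad into the bowl of the spin dryer, shut its lid, swing the bolt upright into the lid's forked lug and screw the knurled ring down clockwise until it is fully home and turns no further. Only then push the start plunger all the way down once and let it spring back; leave everything else on the table where it is.

Things in the scene. Friction and masses are not known exactly. Their poses are not given: they have to be found in the camera images.
- dryer: Bench spin dryer fixed to the table on the left: an upright round white drum, 200 mm across, 140 mm high, on a low grey plinth (22 mm). Origin under its centre. z up; -x to its front (swing bolt; looks to the robot's right), +x to its back (lid hinge), +y to the side nearer the robot (small grey control box, 70 x 64 mm and 100 mm high, with the start plunger). 
- bowl (a point): Centre of the bowl's floor inside the drum, 80 mm above the table; axes as the dryer's. The bowl is open at the top, 155 mm across inside, its rim 140 mm above the table.
- lid_hinge (a point): Middle of the lid's hinge axis (along the dryer's y) at the back of the drum, 105 mm from the bowl's axis, 145 mm above the table.
- lid (a joint): Lid opening angle, rad: 0 shut on the rim, 1.4 to 1.6 at the start (about upright at the back of the drum), at most 1.65. Stiff damped hinge (0.25 N m): above about 1 rad the lid stays where it is left; once below about 0.9 rad it sinks shut by itself in 1 to 2 s. To shut it, push its outer face (away from the bowl) over towards the dryer's front.
- lid_edge (a point): Point on the lid's outer face, 175 mm from the hinge; 151 mm above the table when shut. The lid is a clear disc with metal border, 192 mm across, 10 mm thick, 0.4 kg; its outer face has a bar handle 30 mm high, 84 mm long along the hinge direction, 105 mm from the hinge. A forked lug at its free edge reaches to 235 mm from the hinge.
- bolt_pivot (a point): Pivot of the swing bolt (axis along the dryer's y) on the drum's front, 112 mm from the bowl's axis, 100 mm above the table. The bolt is a threaded steel stud, 12 mm thick, 106 mm long from the pivot to its small end stop, carrying the knurled ring.
- bolt (a joint): Lean of the swing bolt, rad: 0 upright (its stop), standing in the slot of the shut lid's forked lug; grows as it leans out to the dryer's front; 0.5 to 0.8 at the start, at most 1.0. It stays where it is left (stiff, about 0.12 N m). With the lid shut the lug's top is 152 mm above the table; the lug is 40 mm wide.
- ring_grip (a point): On the axis of the knurled brass ring on the bolt, 24 mm above the ring's underside; z along the bolt, outwards. The ring is 36 mm across and 34 mm high. With the bolt upright and the ring fully home this point is 176 mm above the table, and the bolt's end 206 mm. It lies 76 to 88 mm from the pivot.
- ring (a joint): Turning of the knurled ring on its thread, rad, growing clockwise seen from above (screwing down). 18.85 is fully home, hard against the lug, where it turns no further; it starts at 4.0 to 9.5 (1.5 to 2.4 turns to go). It goes down 4 mm a turn, turns easily (0.05 N m) until home, stays where it is left and never comes off the bolt.
- plunger_top (a point): Centre of the top of the sprung start plunger, a plain steel button 24 mm across on the control box, pushed straight down; 75 mm to the front and 118 mm to the dryer's +y from the bowl's axis. At rest it is 128 mm above the table, pressed 116 mm.
- plunger (a joint): Travel of the start plunger, m: 0 at rest, 0.012 fully pressed (4.5 N); it springs back.
- pad: Thin dark grey draining pad fixed to the table, 250 x 180 x 3 mm, on the right; origin under its centre, x along its long side.
- bar_1: Silver bar pendant, 46 x 14 x 7 mm (x, y, z), about 36 g, lying flat on the pad; origin at the centre of its underside. May be absent.
- bar_2: Silver bar pendant, 46 x 14 x 7 mm (x, y, z), about 36 g, lying flat on the pad; origin at the centre of its underside. May be absent.
- bar_3: Silver bar pendant, 46 x 14 x 7 mm (x, y, z), about 36 g, lying flat on the pad; origin at the centre of its underside. May be absent.
- disc_1: Silver disc pendant, slightly domed, 32 mm across and 9 mm thick, about 45 g, lying flat on the pad; origin at the centre of its underside. May be absent.
- disc_2: Silver disc pendant, slightly domed, 32 mm across and 9 mm thick, about 45 g, lying flat on the pad; origin at the centre of its underside. May be absent.
- spool_small: bystander: small white plastic spool with gold-coloured winding, 44 mm across and 18 mm high, standing flat on the pad among the pendants; origin under its centre
- jar: bystander: small clear jar with metal cap, 36 mm across and 34 mm high, beyond the dryer; origin under its centre
- spool_big: bystander: white plastic spool, 84 mm across and 30 mm high, beyond the pad; origin under its centre
- pliers: bystander: pliers with blue grips, about 155 mm long, lying beyond the pad; origin near the joint of the pliers, jaws to its +x
- brush: bystander: brush, about 150 mm long, lying between the pad and the dryer; origin near its middle, handle to its -x
- cup: bystander: steel drinking cup 72 mm wide, 120 mm high, between the robot and the dryer, to the left; origin under its centre

How it is judged:
By the outcome, as a careful person would: the job done as asked, in the order asked, and still so for the second after the job is handed in, with the robot touching nothing.
Of bar_1, bar_2, bar_3, disc_1, disc_2 only 3 to 5 are there at a start; the rules pass over those that are not, and their reading is None.
At some moment in a run one of bar_1, bar_2, bar_3, disc_1, disc_2 may be knocked a few centimetres aside while the robot is not near it.
Once in a run the grip may slacken for a moment while it holds something.
It also fails if it takes over 210 s, if anything falls off the work surface, if the arm or the gripper's body presses on something with over 40 N, if the wrist force passes 120 N, or if a joint passes its speed limit or range.

## Working session

There is one attempt and no reset: what is moved stays moved. The work goes in short steps, Python scripts to look and compute and a tool call to move; the robot and the scene stay as the last step left them, time stands still between calls to the robot, and variables do not carry over. Pictures are saved under pics/ and viewed, and the job is handed in when it is done.

Besides the shell and the picture viewer there is one more tool, called after "Call:" as name([rows], argument=value, ...), one row to a line, values as JSON. step_arm: Moves the arm, as the interface text tells. Its arguments: {"type":"object","properties":{"rows":{"type":"array"},"newtons":{"type":"number"}},"required":["rows"]}

```bash
ls; mkdir -p pics; python3 - <<'E'
from rig import bot
import cv2, numpy as np
print(bot.get_obs())
for n in ("side","top"):
    im=bot.get_image(n)
    cv2.imwrite(f"pics/{n}0.png",im["pixels"][:,:,::-1])
    print(n,im["fx"],im["fy"],im["cx"],im["cy"],np.round(im["extrinsics"],4).tolist(),[k for k in im])
E
```

```text
pics
{'time': 0.0, 'joint_pos': array([-1.32321218e+00,  2.17756706e-01,  1.61500138e+00,  1.59081624e-06,
        1.31127636e+00, -1.12196556e-01]), 'joint_velocities': array([-0.00203071,  0.00018154,  0.00070067, -0.00088249,  0.00147258,
        0.00080148]), 'tau': array([-2.73356149e-03, -3.96851027e+01, -3.03854728e+01, -2.56345556e-04,
        9.76082927e-03, -2.91336022e-06]), 'position': array([ 0.21985834, -0.58415221,  0.22993157]), 'tcp_rot': array([ 2.02618672,  0.37101382, -2.02652374]), 'contact_force': array([-0.31320856,  0.39724398, -0.25589639]), 'torque': array([-0.01266207,  0.03016535, -0.00076379]), 'opening': 0.9987481273072081}
side 532.767874232945 532.767874232945 288.8618519049078 201.7737920423179 [[-0.8519, 0.4005, -0.3374, 0.1913], [-0.5237, -0.656, 0.5436, 0.6842], [-0.0036, 0.6398, 0.7685, 1.076], [0.0, 0.0, 0.0, 1.0]] ['pixels', 'fx', 'fy', 'cx', 'cy', 'extrinsics']
top 410.5846270384836 410.5846270384836 285.3178836841666 208.21275191601842 [[-0.0281, 0.9817, -0.1884, 0.4288], [-0.9996, -0.026, 0.014, 0.0053], [0.0089, 0.1888, 0.982, 1.0172], [0.0, 0.0, 0.0, 1.0]] ['pixels', 'fx', 'fy', 'cx', 'cy', 'extrinsics']
```

View pics/side0.png

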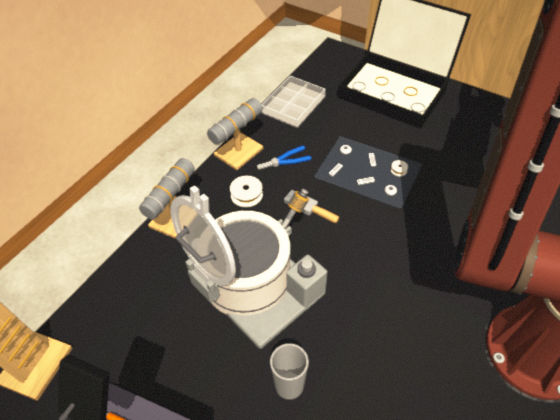

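View pics/top0.png

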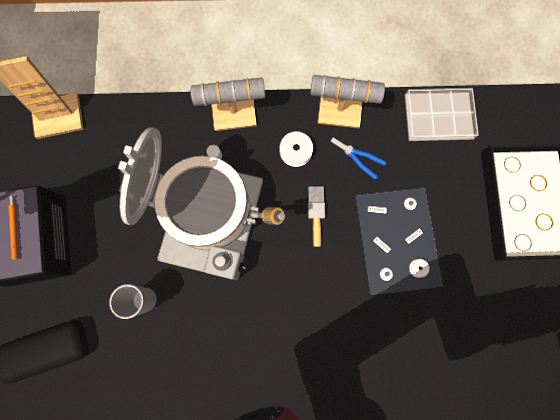

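The two views show five pendants on the pad: three bars at top-view (377,210), (382,245) and (414,236), and two discs at (410,203) and (386,273). The small spool is at (419,268). The dryer drum is at (200,200), the bolt and ring at (272,215), and the plunger at (221,261). Next I'll measure.

```bash
cat > h.py <<'E'
import numpy as np, cv2
from rig import bot
from scipy.spatial.transform import Rotation as R
def img(n,save=None):
    im=bot.get_image(n)
    if save: cv2.imwrite(f"pics/{save}.png",im["pixels"][:,:,::-1])
    return im
def ray(im,u,v):
    E=np.array(im["extrinsics"]); d=np.array([(u-im["cx"])/im["fx"],-(v-im["cy"])/im["fy"],-1.])
    d=E[:3,:3]@d; return E[:3,3],d/np.linalg.norm(d)
def onz(im,u,v,z):
    o,d=ray(im,u,v); return o+d*(z-o[2])/d[2]
def tri(a,ua,b,ub):
    o1,d1=ray(a,*ua);o2,d2=ray(b,*ub)
    s=np.linalg.lstsq(np.c_[d1,-d2],o2-o1,rcond=None)[0]
    p,q=o1+s[0]*d1,o2+s[1]*d2
    return (p+q)/2,np.linalg.norm(p-q)
def proj(im,p):
    E=np.array(im["extrinsics"]); c=E[:3,:3].T@(np.array(p)-E[:3,3])
    return np.array([im["cx"]+im["fx"]*c[0]/-c[2], im["cy"]-im["fy"]*c[1]/-c[2]])
def crop(im,x0,y0,x1,y1,k,name):
    c=cv2.resize(im["pixels"][y0:y1,x0:x1],None,fx=k,fy=k,interpolation=cv2.INTER_CUBIC)
    cv2.imwrite(f"pics/{name}.png",c[:,:,::-1])
def blobs(im,poly,thr=120,amin=15):
    g=im["pixels"].min(2); m=np.zeros(g.shape,np.uint8); cv2.fillPoly(m,[np.array(poly,np.int32)],255)
    m=((g>thr)&(m>0)).astype(np.uint8)
    n,l,s,c=cv2.connectedComponentsWithStats(m,connectivity=8)
    out=[]
    for i in range(1,n):
        if s[i,4]<amin: continue
        cs,_=cv2.findContours((l==i).astype(np.uint8),cv2.RETR_EXTERNAL,cv2.CHAIN_APPROX_NONE)
        cn=max(cs,key=len); M=cv2.moments(cv2.convexHull(cn))
        out.append((M["m10"]/M["m00"],M["m01"]/M["m00"],int(s[i,4]),cn[:,0,:]))
    return out
E
python3 - <<'E'
from h import *
t=img("top");s=img("side")
pt=[(357,196),(426,189),(441,288),(370,294)]
ps=[(342,138),(423,158),(407,205),(317,175)]
for n,im,p,z in(("top",t,pt,.008),("side",s,ps,.008)):
    print(n)
    for u,v,a,cn in blobs(im,p):
        pw=np.array([onz(im,x,y,z)[:2] for x,y in cn],np.float32)
        r=cv2.minAreaRect(pw)
        print(round(u,1),round(v,1),a,np.round(onz(im,u,v,z)[:2],4),"rect",np.round(r[0],4),np.round(r[1],3),round(r[2],1))
    for q in p: print("pad corner",np.round(onz(im,*q,.003)[:2],3))
crop(t,345,180,455,300,5,"tp");crop(s,310,125,430,210,6,"sp")
crop(t,110,110,330,310,3,"td");crop(s,150,170,350,350,3,"sd")
E
```

```text
top
409.8 203.2 120 [ 0.627  -0.3225] rect [ 0.6273 -0.323 ] [0.03  0.031] 85.3
376.9 209.3 122 [ 0.6136 -0.2386] rect [ 0.614  -0.2378] [0.048 0.016] 82.7
413.7 235.7 123 [ 0.5446 -0.3251] rect [ 0.5445 -0.325 ] [0.016 0.048] 34.2
381.5 244.4 125 [ 0.5254 -0.2437] rect [ 0.5253 -0.2438] [0.045 0.016] 45.7
418.5 267.7 285 [ 0.4661 -0.3301] rect [ 0.4666 -0.33  ] [0.047 0.041] 88.4
385.7 273.8 129 [ 0.4534 -0.2488] rect [ 0.4531 -0.2494] [0.03  0.032] 41.8
pad corner [ 0.65  -0.192]
pad corner [ 0.664 -0.369]
pad corner [ 0.416 -0.382]
pad corner [ 0.406 -0.208]
side
345.5 149.0 91 [ 0.6251 -0.3213] rect [ 0.625  -0.3213] [0.032 0.032] 31.4
372.2 159.4 81 [ 0.5422 -0.3233] rect [ 0.5425 -0.3233] [0.017 0.051] 33.9
398.2 167.7 193 [ 0.4671 -0.332 ] rect [ 0.4664 -0.3316] [0.041 0.061] 23.6
335.1 169.1 90 [ 0.6129 -0.2369] rect [ 0.6134 -0.2366] [0.053 0.017] 83.2
365.4 180.4 107 [ 0.5233 -0.2425] rect [ 0.5232 -0.2427] [0.048 0.021] 46.1
390.5 189.7 105 [ 0.4516 -0.2474] rect [ 0.4513 -0.2468] [0.029 0.036] 25.0
pad corner [ 0.657 -0.361]
pad corner [ 0.425 -0.407]
pad corner [ 0.394 -0.226]
pad corner [ 0.647 -0.196]
```

View pics/tp.png

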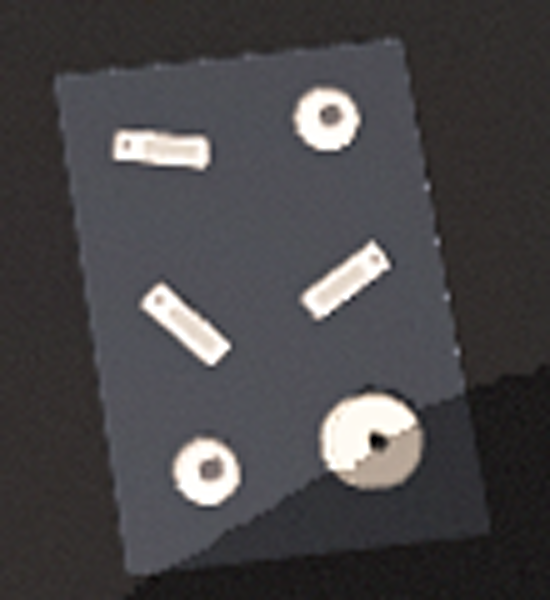

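View pics/sp.png

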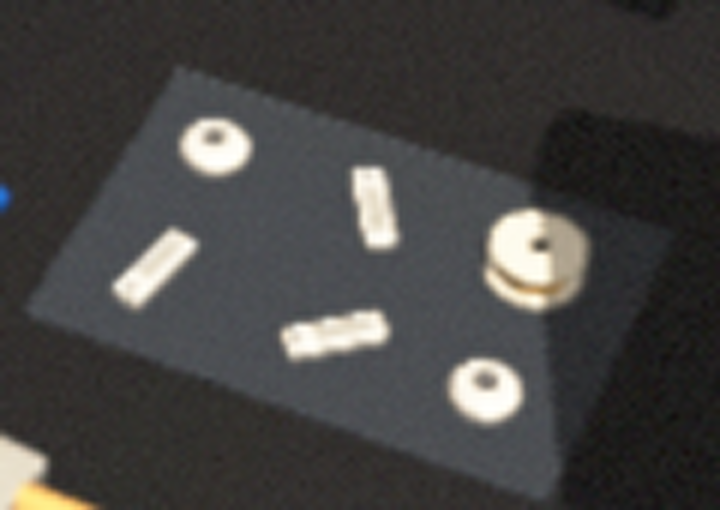

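View pics/td.png

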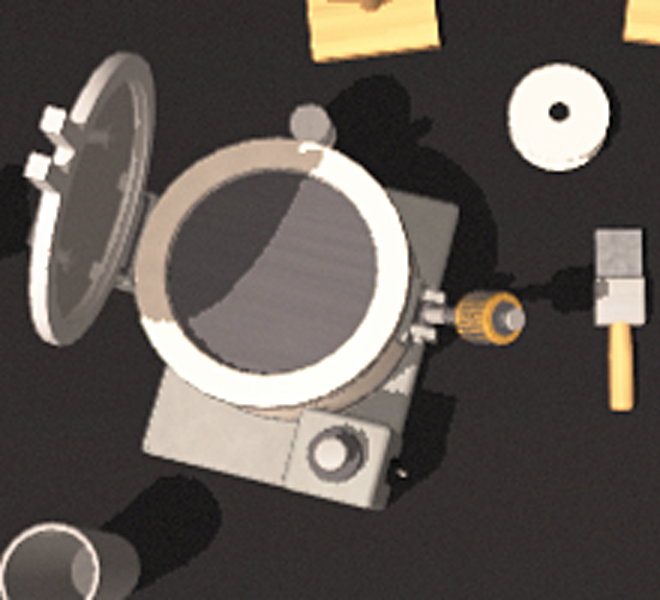

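View pics/sd.png

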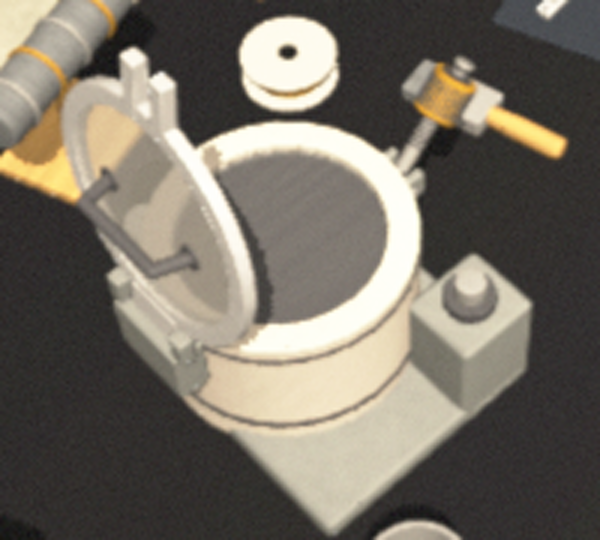

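```bash
python3 - <<'E'
from h import *
t=img("top");s=img("side")
# heights
P=[((409.8,203.2),(345.5,149.0)),((376.9,209.3),(335.1,169.1)),((413.7,235.7),(372.2,159.4)),((381.5,244.4),(365.4,180.4)),((385.7,273.8),(390.5,189.7)),((418.5,267.7),(398.2,167.7))]
for a,b in P:
    p,e=tri(t,a,s,b); print(np.round(p,4),round(e,4))
for n,a,b in [("plunger",(333,453),(470,282)),("boltend",(515,320),(462,64)),("luga",(54,110),(131,52)),("lugb",(38,158),(160,75))]:
    p,e=tri(t,(a[0]/3+110,a[1]/3+110),s,(b[0]/3+150,b[1]/3+170)); print(n,np.round(p,4),round(e,4))
for nm,im,c0,rect in(("top",t,(200,200),(150,150,260,250)),("side",s,(253,245),(220,205,300,295))):
    g=im["pixels"].astype(int).min(2)
    # radial search from bowl centre for the rise grey->white
    pts=[]
    c=onz(im,*c0,.14)[:2]
    for a in np.linspace(0,2*np.pi,72,endpoint=False):
        prof=[];rr=np.arange(.055,.11,.0005)
        for r in rr:
            u,v=proj(im,[c[0]+r*np.cos(a),c[1]+r*np.sin(a),.14])
            prof.append(cv2.getRectSubPix(im["pixels"],(1,1),(float(u),float(v))).min())
        d=np.convolve(np.array(prof,float),[1]*4+[0]+[-1]*4,"valid"); i=d.argmax()
        if d[i]>130: pts.append([c[0]+rr[i+4]*np.cos(a),c[1]+rr[i+4]*np.sin(a)])
    pts=np.array(pts)
    for k in range(6):
        A=np.c_[2*pts,np.ones(len(pts))]; x=np.linalg.lstsq(A,(pts**2).sum(1),rcond=None)[0]
        r=np.sqrt(x[2]+x[0]**2+x[1]**2); e=abs(np.hypot(*(pts-x[:2]).T)-r); pts=pts[e<max(.003,2*np.median(e))]
    print(nm,"inner circle",x[:2],r,len(pts))
E
```

```text
[ 0.6268 -0.3236  0.0053] 0.0015
[ 0.614  -0.2391  0.0054] 0.0001
[ 0.5443 -0.3266  0.0043] 0.0018
[ 0.5248 -0.2445  0.0055] 0.0016
[ 0.453  -0.2497  0.0051] 0.0013
[ 0.4661 -0.3288  0.0114] 0.0006
plunger [0.4882 0.1352 0.1204] 0.0003
boltend [0.5739 0.0017 0.1729] 0.0017
luga [0.6589 0.2488 0.3774] 0.0029
lugb [0.6317 0.2555 0.3796] 0.002
top inner circle [0.62130124 0.17828962] 0.07717528579803574 56
side inner circle [0.61816374 0.17840197] 0.07516241491153368 35
```

```bash
cat >> h.py <<'E'
def st():
    o=bot.get_obs(); M=R.from_rotvec(o["tcp_rot"]).as_matrix()
    print("t",round(o["time"],2),"pos",np.round(o["position"],4),"x",np.round(M[:,0],3),"y",np.round(M[:,1],3),"jawyaw",round(np.degrees(np.arctan2(M[1,1],M[0,1])),1),"q",np.round(o["joint_pos"],3),"F",np.round(o["contact_force"],1),"op",round(o["opening"],3))
    return o,M
E
python3 - <<'E'
from h import *
st()
t=img("top");s=img("side")
for c in [(.62,.1785,.14)]:
  f=np.array([-.253,-.967,0]);y=np.array([-.967,.253,0])
  c=np.array([.620,.1785,0]);
  for n,p in [("plunger",c+.075*f+.118*y+[0,0,.128]),("pivot",c+.112*f+[0,0,.1]),("rimfront",c+.1*f+[0,0,.14]),("hinge",c-.105*f+[0,0,.145])]:
    print(n,np.round(p,4),(proj(t,p)-110)*3,(proj(s,p)-[150,170])*3)
E
```

```text
t 0.3 pos [ 0.22   -0.5847  0.2308] x [-0.     0.001 -1.   ] y [ 0.352 -0.936 -0.001] jawyaw -69.4 q [-1.323  0.217  1.614  0.     1.311 -0.112] F [ 0.2 -0.3 -0.4] op 0.998
plunger [0.4869 0.1358 0.128 ] [330.57193143 454.02947271] [471.60541382 277.51253678]
pivot [0.5917 0.0702 0.1   ] [423.303539   314.39511203] [395.62381943 175.71727432]
rimfront [0.5947 0.0818 0.14  ] [403.17522009 301.12410713] [383.08344402 152.22908855]
hinge [0.6466 0.28   0.145 ] [128.39554888 236.72392749] [162.91938144 312.84013019]
```

Call:
step_arm([
  {"xyz":[5,4.5,0],"twist":[0,0,0.13],"hand":150},
  {"xyz":[10,9,0],"twist":[0,0,0.26],"hand":150},
  {"xyz":[15,13.4,-1],"twist":[0,0,0.4],"hand":150},
  {"xyz":[20,17.8,-3],"twist":[0,0,0.54],"hand":150},
  {"xyz":[25,22.2,-5],"twist":[0,0,0.68],"hand":150},
  {"xyz":[30,26.5,-7],"twist":[0,0,0.82],"hand":150},
  {"xyz":[35,31,-9],"twist":[0,0,0.96],"hand":150},
  {"xyz":[39.4,34.7,-11],"twist":[0,0,1.09],"hand":150},
], newtons=40)

```text
time: 1.4
position: [0.5864, -0.2619, 0.1339]
tcp_rot: [1.294, 1.15, -1.294]
contact_force: [0.1, -0.0, 0.3]
opening: 0.414
```

```bash
python3 - <<'E'
from h import *
st()
E
```

```text
t 1.4 pos [ 0.5864 -0.2619  0.1339] x [ 0.001 -0.001 -1.   ] y [ 0.993 -0.116  0.001] jawyaw -6.7 q [-0.529  0.346  1.646 -0.     1.149 -0.413] F [ 0.1 -0.   0.3] op 0.414
```

Call:
step_arm([
  {"xyz":[0,0,-3],"twist":[0,0,0],"hand":150},
  {"xyz":[0,0,-6],"twist":[0,0,0],"hand":150},
  {"xyz":[0,0,-9],"twist":[0,0,0],"hand":150},
  {"xyz":[0,0,-10.5],"twist":[0,0,0],"hand":150},
  {"xyz":[0,0,-11.6],"twist":[0,0,0],"hand":150},
  {"xyz":[0,0,-11.6],"twist":[0,0,0],"hand":150},
  {"xyz":[0,0,-11.6],"twist":[0,0,0],"hand":255},
  {"xyz":[0,0,-11.6],"twist":[0,0,0],"hand":255},
])

```text
time: 2.4
position: [0.5857, -0.2638, 0.0193]
tcp_rot: [1.298, 1.147, -1.297]
contact_force: [0.6, 0.7, -0.6]
opening: 0.008
```

Call:
step_arm([
  {"xyz":[0,0,0],"twist":[0,0,0],"hand":255},
  {"xyz":[0,0,0],"twist":[0,0,0],"hand":255},
  {"xyz":[0,0,0],"twist":[0,0,0],"hand":255},
  {"xyz":[0,0,1],"twist":[0,0,0],"hand":255},
  {"xyz":[0,0,4],"twist":[0,0,0],"hand":255},
  {"xyz":[0,0,8],"twist":[0,0,0],"hand":255},
  {"xyz":[0,0,13],"twist":[0,0,0],"hand":255},
  {"xyz":[0,0,18],"twist":[0,0,0],"hand":255},
])

```text
time: 3.4
position: [0.5847, -0.2631, 0.2001]
tcp_rot: [1.298, 1.149, -1.298]
contact_force: [-0.2, -1.5, -0.2]
opening: -0.001
```

```bash
python3 - <<'E'
from h import *
st()
t=img("top","t1");s=img("side","s1"); crop(s,310,100,430,210,6,"s1c")
E
```

```text
t 3.4 pos [ 0.5847 -0.2631  0.2001] x [ 0. -0. -1.] y [ 0.993 -0.121  0.   ] jawyaw -6.9 q [-0.532  0.277  1.601  0.     1.263 -0.411] F [-0.2 -1.5 -0.2] op -0.001
```

View pics/s1c.png

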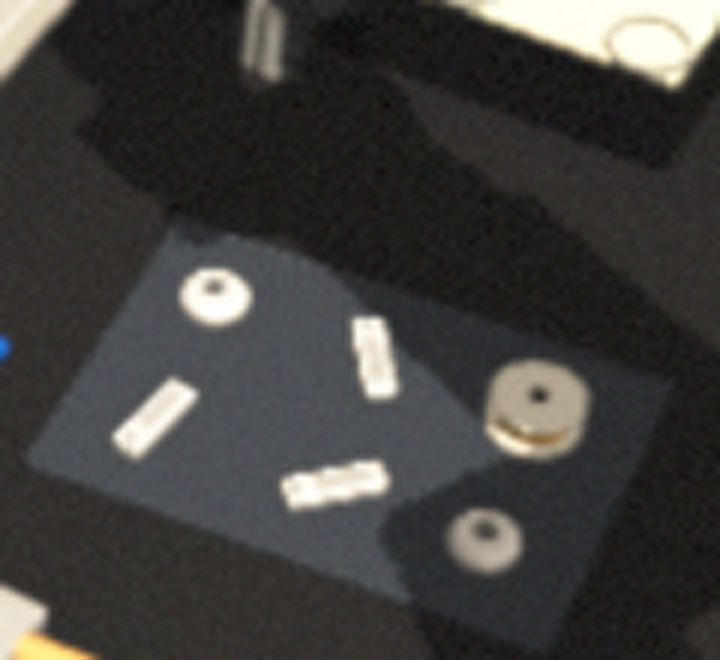

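Call:
step_arm([
  {"xyz":[2.8,2.5,-2],"twist":[0,0,0],"hand":150},
  {"xyz":[2.8,2.5,-5],"twist":[0,0,0],"hand":150},
  {"xyz":[2.8,2.5,-9],"twist":[0,0,0],"hand":150},
  {"xyz":[2.8,2.5,-13],"twist":[0,0,0],"hand":150},
  {"xyz":[2.8,2.5,-16.5],"twist":[0,0,0],"hand":150},
  {"xyz":[2.8,2.5,-18.5],"twist":[0,0,0],"hand":150},
  {"xyz":[2.8,2.5,-19.5],"twist":[0,0,0],"hand":150},
  {"xyz":[2.8,2.5,-19.5],"twist":[0,0,0],"hand":150},
])

```text
time: 4.5
position: [0.6137, -0.2386, 0.0038]
tcp_rot: [1.298, 1.148, -1.297]
contact_force: [-0.0, 0.7, 0.0]
opening: 0.414
```

Call:
step_arm([
  {"xyz":[0,0,0],"twist":[0,0,0],"hand":255},
  {"xyz":[0,0,0],"twist":[0,0,0],"hand":255},
  {"xyz":[0,0,0],"twist":[0,0,0],"hand":255},
  {"xyz":[0,0,0],"twist":[0,0,0],"hand":255},
  {"xyz":[0,0,2],"twist":[0,0,0],"hand":255},
  {"xyz":[0,0,6],"twist":[0,0,0],"hand":255},
  {"xyz":[0,0,11],"twist":[0,0,0],"hand":255},
  {"xyz":[0,2,16],"twist":[0,0,0],"hand":255},
], newtons=50)

```text
time: 5.5
position: [0.6122, -0.2189, 0.1648]
tcp_rot: [1.299, 1.149, -1.3]
contact_force: [1.5, 0.3, -0.5]
opening: 0.14
```

Call:
step_arm([
  {"xyz":[0,4,4],"twist":[0,0,0],"hand":255},
  {"xyz":[0,9,6.5],"twist":[0,0,0],"hand":255},
  {"xyz":[0,14,6.5],"twist":[0,0,0],"hand":255},
  {"xyz":[0,19,6.5],"twist":[0,0,0],"hand":255},
  {"xyz":[0,24,6.5],"twist":[0,0,0],"hand":255},
  {"xyz":[0,29,6.5],"twist":[0,0,0],"hand":255},
  {"xyz":[0,34,5],"twist":[0,0,0],"hand":255},
  {"xyz":[0,37,1],"twist":[0,0,0],"hand":255},
])

```text
time: 6.5
position: [0.6146, 0.1547, 0.1762]
tcp_rot: [1.301, 1.147, -1.29]
contact_force: [0.5, -0.9, -0.2]
opening: 0.138
```

Call:
step_arm([
  {"xyz":[0,0,-3],"twist":[0,0,0],"hand":255},
  {"xyz":[0,0,-6],"twist":[0,0,0],"hand":255},
  {"xyz":[0,0,-7.5],"twist":[0,0,0],"hand":255},
  {"xyz":[0,0,-7.5],"twist":[0,0,0],"hand":150},
  {"xyz":[0,0,-7.5],"twist":[0,0,0],"hand":150},
  {"xyz":[0,0,-7.5],"twist":[0,0,0],"hand":150},
  {"xyz":[0,0,-3],"twist":[0,0,0],"hand":150},
  {"xyz":[0,0,2],"twist":[0,0,0],"hand":150},
])

```text
time: 7.5
position: [0.6123, 0.1517, 0.1938]
tcp_rot: [1.297, 1.15, -1.299]
contact_force: [0.2, 0.1, 0.6]
opening: 0.41
```

```bash
cat > pend.py <<'E'
from h import *
import sys
tag=sys.argv[1]
st()
t=img("top","t"+tag);s=img("side","s"+tag)
pt=[(357,196),(426,189),(441,288),(370,294)]
ps=[(342,138),(423,158),(407,205),(317,175)]
for n,im,p in(("top",t,pt),("side",s,ps)):
    for u,v,a,cn in blobs(im,p,95):
        pw=np.array([onz(im,x,y,.008)[:2] for x,y in cn],np.float32)
        r=cv2.minAreaRect(pw); w,h=r[1]; ang=r[2] if w<h else r[2]-90
        print(n,round(u,1),round(v,1),a,np.round(onz(im,u,v,.008)[:2],4),np.round(r[1],3),"jaw",round(ang,1))
E
python3 pend.py 2
```

```text
t 7.5 pos [0.6123 0.1517 0.1938] x [-0.001 -0.    -1.   ] y [ 0.993 -0.121 -0.001] jawyaw -6.9 q [0.132 0.262 1.631 0.    1.249 0.253] F [0.2 0.1 0.6] op 0.41
top 409.7 203.1 142 [ 0.6274 -0.3223] [0.033 0.031] jaw -1.5
top 413.4 235.7 133 [ 0.5448 -0.3245] [0.016 0.049] jaw 34.2
top 382.0 244.6 124 [ 0.5248 -0.2449] [0.046 0.016] jaw -47.8
top 418.8 267.9 326 [ 0.4655 -0.3308] [0.05  0.044] jaw -1.6
top 386.1 273.9 120 [ 0.4532 -0.2495] [0.03  0.029] jaw -1.6
side 345.4 149.1 119 [ 0.6251 -0.3209] [0.037 0.04 ] jaw 31.4
side 372.0 159.0 108 [ 0.5434 -0.3244] [0.021 0.055] jaw 34.3
side 399.0 167.8 276 [ 0.4653 -0.3328] [0.048 0.069] jaw 17.9
side 365.9 179.9 112 [ 0.523  -0.2449] [0.051 0.023] jaw -46.2
side 390.6 189.5 90 [ 0.4518 -0.248 ] [0.029 0.033] jaw 25.0
```

View pics/t2.png

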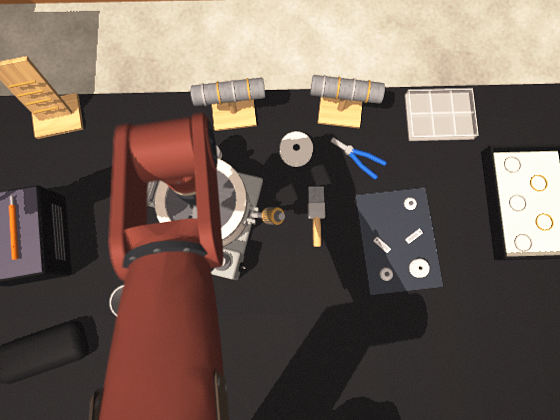

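Call:
step_arm([
  {"xyz":[0,-2,3.5],"twist":[0,0,0],"hand":150},
  {"xyz":[-1,-6.5,4],"twist":[0,0,-0.1],"hand":150},
  {"xyz":[-2,-11.5,4],"twist":[0,0,-0.2],"hand":150},
  {"xyz":[-3,-16.5,4],"twist":[0,0,-0.3],"hand":150},
  {"xyz":[-4.5,-21.5,4],"twist":[0,0,-0.4],"hand":150},
  {"xyz":[-6,-26.5,2],"twist":[0,0,-0.5],"hand":150},
  {"xyz":[-7.5,-31.5,-1],"twist":[0,0,-0.6],"hand":150},
  {"xyz":[-8.5,-36,-4],"twist":[0,0,-0.68],"hand":150},
])

```text
time: 8.6
position: [0.5275, -0.2102, 0.1532]
tcp_rot: [1.773, 0.712, -1.77]
contact_force: [-0.1, 0.6, 0.9]
opening: 0.418
```

Call:
step_arm([
  {"xyz":[-0.3,-3.4,-2],"twist":[0,0,0],"hand":150},
  {"xyz":[-0.3,-3.4,-6],"twist":[0,0,0],"hand":150},
  {"xyz":[-0.3,-3.4,-10],"twist":[0,0,0],"hand":150},
  {"xyz":[-0.3,-3.4,-13],"twist":[0,0,0],"hand":150},
  {"xyz":[-0.3,-3.4,-14.4],"twist":[0,0,0],"hand":150},
  {"xyz":[-0.3,-3.4,-14.8],"twist":[0,0,0],"hand":150},
  {"xyz":[-0.3,-3.4,-14.8],"twist":[0,0,0],"hand":150},
  {"xyz":[-0.3,-3.4,-14.8],"twist":[0,0,0],"hand":150},
])

```text
time: 9.6
position: [0.5261, -0.2429, 0.0065]
tcp_rot: [1.771, 0.715, -1.768]
contact_force: [0.5, 0.1, 0.4]
opening: 0.412
```

```bash
python3 - <<'E'
from h import *
st(); t=img("top"); s=img("side"); crop(t,345,180,455,300,5,"t3c"); crop(s,310,125,430,210,6,"s3c")
E
```

```text
t 9.6 pos [ 0.5261 -0.2429  0.0065] x [ 0.003 -0.002 -1.   ] y [ 0.696 -0.718  0.003] jawyaw -45.9 q [-0.554  0.41   1.846 -0.     0.883  0.247] F [0.5 0.1 0.4] op 0.412
```

View pics/s3c.png

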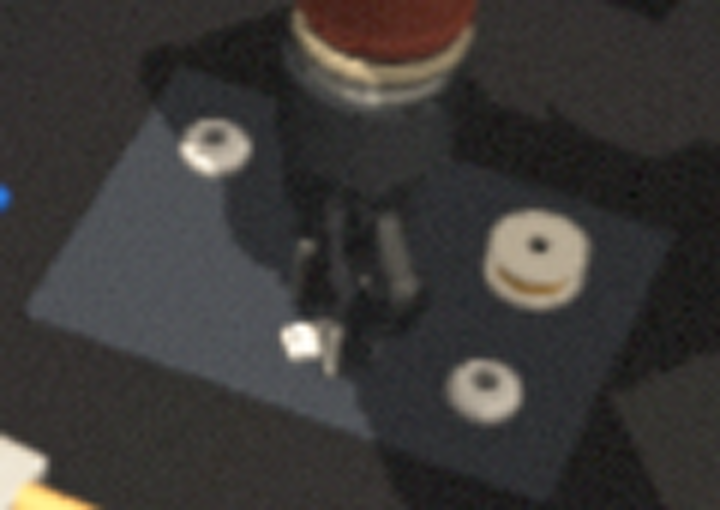

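Call:
step_arm([
  {"xyz":[-0.1,-0.1,-0.25],"twist":[0,0,0],"hand":150},
  {"xyz":[-0.1,-0.1,-0.25],"twist":[0,0,0],"hand":255},
  {"xyz":[-0.1,-0.1,-0.25],"twist":[0,0,0],"hand":255},
  {"xyz":[-0.1,-0.1,-0.25],"twist":[0,0,0],"hand":255},
  {"xyz":[-0.1,-0.1,-0.25],"twist":[0,0,0],"hand":255},
  {"xyz":[-0.1,-0.1,2],"twist":[0,0,0],"hand":255},
  {"xyz":[0,0,6],"twist":[0,0,0],"hand":255},
  {"xyz":[0,0,11],"twist":[0,0,0],"hand":255},
])

```text
time: 10.7
position: [0.5234, -0.2413, 0.1143]
tcp_rot: [1.769, 0.721, -1.773]
contact_force: [1.1, 0.3, 0.0]
opening: 0.152
```

Call:
step_arm([
  {"xyz":[0,2,4.5],"twist":[0,0,0],"hand":255},
  {"xyz":[1,6,8.5],"twist":[0,0,0],"hand":255},
  {"xyz":[2,11,11.5],"twist":[0,0,0],"hand":255},
  {"xyz":[3,16.2,11.5],"twist":[0,0,0],"hand":255},
  {"xyz":[4.5,21.4,11.5],"twist":[0,0,0],"hand":255},
  {"xyz":[6,26.5,11.5],"twist":[0,0,0],"hand":255},
  {"xyz":[7.5,31.5,11.5],"twist":[0,0,0],"hand":255},
  {"xyz":[8.5,36.5,10],"twist":[0,0,0],"hand":255},
])

```text
time: 11.7
position: [0.6112, 0.1246, 0.2161]
tcp_rot: [1.773, 0.716, -1.767]
contact_force: [1.1, 0.0, 0.0]
opening: 0.138
```

Call:
step_arm([
  {"xyz":[0,3,-3],"twist":[0,0,0],"hand":255},
  {"xyz":[0,3,-7],"twist":[0,0,0],"hand":255},
  {"xyz":[0,3,-10.5],"twist":[0,0,0],"hand":255},
  {"xyz":[0,3,-10.5],"twist":[0,0,0],"hand":150},
  {"xyz":[0,3,-10.5],"twist":[0,0,0],"hand":150},
  {"xyz":[0,3,-10.5],"twist":[0,0,0],"hand":150},
  {"xyz":[0,2,-6],"twist":[0,0,0],"hand":150},
  {"xyz":[0,1,0],"twist":[0,0,0],"hand":150},
])

```text
time: 12.7
position: [0.609, 0.1324, 0.2158]
tcp_rot: [1.769, 0.718, -1.772]
contact_force: [0.7, 0.2, 0.1]
opening: 0.418
```

```bash
python3 pend.py 4
```

```text
t 12.7 pos [0.609  0.1324 0.2158] x [-0.002 -0.    -1.   ] y [ 0.696 -0.718 -0.001] jawyaw -45.9 q [ 0.102  0.227  1.631 -0.     1.285  0.903] F [0.7 0.2 0.1] op 0.418
top 409.7 203.1 142 [ 0.6274 -0.3223] [0.033 0.031] jaw -1.5
top 413.4 235.7 133 [ 0.5448 -0.3245] [0.016 0.049] jaw 34.2
top 418.8 267.9 326 [ 0.4655 -0.3308] [0.05  0.044] jaw -1.6
top 386.0 273.9 121 [ 0.4532 -0.2495] [0.03  0.029] jaw -1.6
side 345.4 149.1 119 [ 0.6251 -0.3209] [0.037 0.04 ] jaw 31.4
side 371.9 159.0 107 [ 0.5435 -0.3244] [0.021 0.055] jaw 33.8
side 399.0 167.8 276 [ 0.4651 -0.3327] [0.048 0.068] jaw 17.9
side 390.5 189.6 91 [ 0.4518 -0.2479] [0.029 0.033] jaw 25.0
```

View pics/s4.png

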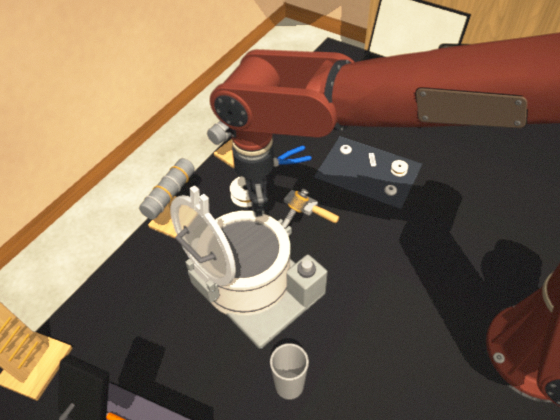

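Call:
step_arm([
  {"xyz":[-1.5,-4.5,1],"twist":[0,0,0.05],"hand":110},
  {"xyz":[-3,-9,1],"twist":[0,0,0.1],"hand":110},
  {"xyz":[-5,-13.5,1],"twist":[0,0,0.2],"hand":110},
  {"xyz":[-7,-18,0],"twist":[0,0,0.3],"hand":110},
  {"xyz":[-9,-22.5,-2],"twist":[0,0,0.4],"hand":110},
  {"xyz":[-11,-27,-4],"twist":[0,0,0.5],"hand":110},
  {"xyz":[-13,-31.5,-6],"twist":[0,0,0.5],"hand":110},
  {"xyz":[-15,-36,-8],"twist":[0,0,0.5],"hand":110},
])

```text
time: 13.8
position: [0.4601, -0.2293, 0.1362]
tcp_rot: [1.428, 1.047, -1.425]
contact_force: [0.7, 0.1, -0.4]
opening: 0.566
```

Call:
step_arm([
  {"xyz":[-0.6,-2,-2],"twist":[0,0,0],"hand":110},
  {"xyz":[-0.6,-2,-6],"twist":[0,0,0],"hand":110},
  {"xyz":[-0.6,-2,-10],"twist":[0,0,0],"hand":110},
  {"xyz":[-0.6,-2,-12],"twist":[0,0,0],"hand":110},
  {"xyz":[-0.6,-2,-13.2],"twist":[0,0,0],"hand":110},
  {"xyz":[-0.6,-2,-13.2],"twist":[0,0,0],"hand":110},
  {"xyz":[-0.6,-2,-13.2],"twist":[0,0,0],"hand":110},
  {"xyz":[-0.6,-2,-13.2],"twist":[0,0,0],"hand":110},
])

```text
time: 14.8
position: [0.4548, -0.2479, 0.0042]
tcp_rot: [1.427, 1.049, -1.426]
contact_force: [1.0, 0.2, -1.1]
opening: 0.568
```

Call:
step_arm([
  {"xyz":[-0.2,-0.1,-0.2],"twist":[0,0,0],"hand":110},
  {"xyz":[-0.2,-0.1,-0.2],"twist":[0,0,0],"hand":255},
  {"xyz":[-0.2,-0.1,-0.2],"twist":[0,0,0],"hand":255},
  {"xyz":[-0.2,-0.1,-0.2],"twist":[0,0,0],"hand":255},
  {"xyz":[-0.2,-0.1,0],"twist":[0,0,0],"hand":255},
  {"xyz":[-0.2,-0.1,2],"twist":[0,0,0],"hand":255},
  {"xyz":[0,0,6],"twist":[0,0,0],"hand":255},
  {"xyz":[0,0,11],"twist":[0,0,0],"hand":255},
])

```text
time: 15.8
position: [0.4524, -0.2461, 0.1124]
tcp_rot: [1.427, 1.055, -1.429]
contact_force: [0.6, 0.3, -1.0]
opening: 0.343
```

Call:
step_arm([
  {"xyz":[0,2,5],"twist":[0,0,0],"hand":255},
  {"xyz":[2,6,9],"twist":[0,0,0],"hand":255},
  {"xyz":[4,10.5,12],"twist":[0,0,0],"hand":255},
  {"xyz":[6,15,12],"twist":[0,0,0],"hand":255},
  {"xyz":[8.2,19.5,12],"twist":[0,0,0],"hand":255},
  {"xyz":[10.4,24,12],"twist":[0,0,0],"hand":255},
  {"xyz":[12.6,28.5,12],"twist":[0,0,0],"hand":255},
  {"xyz":[14.8,33,12],"twist":[0,0,0],"hand":255},
])

```text
time: 16.8
position: [0.6019, 0.0843, 0.2322]
tcp_rot: [1.427, 1.052, -1.428]
contact_force: [-0.3, 0.3, -0.6]
opening: 0.347
```

Call:
step_arm([
  {"xyz":[1,4,0],"twist":[0,0,0],"hand":255},
  {"xyz":[1.2,7,-4],"twist":[0,0,0],"hand":255},
  {"xyz":[1.2,7,-8],"twist":[0,0,0],"hand":255},
  {"xyz":[1.2,7,-11.5],"twist":[0,0,0],"hand":255},
  {"xyz":[1.2,7,-11.5],"twist":[0,0,0],"hand":110},
  {"xyz":[1.2,7,-11.5],"twist":[0,0,0],"hand":110},
  {"xyz":[1.2,7,-11.5],"twist":[0,0,0],"hand":110},
  {"xyz":[1.2,5,-6.5],"twist":[0,0,0],"hand":110},
])

```text
time: 17.8
position: [0.6108, 0.1331, 0.1652]
tcp_rot: [1.421, 1.057, -1.433]
contact_force: [0.2, 0.5, -0.8]
opening: 0.571
```

Call:
step_arm([
  {"xyz":[0,-1,5],"twist":[0,0,0],"hand":110},
  {"xyz":[0,-5,7],"twist":[0,0,0],"hand":110},
  {"xyz":[0,-10,7],"twist":[0,0,0],"hand":110},
  {"xyz":[0.3,-15,7],"twist":[0,0,0],"hand":110},
  {"xyz":[0.6,-20,7],"twist":[0,0,0],"hand":110},
  {"xyz":[0.9,-25,5],"twist":[0,0,0],"hand":110},
  {"xyz":[1.2,-30,2],"twist":[0,0,0],"hand":110},
  {"xyz":[1.4,-35,0],"twist":[0,0,0],"hand":110},
])

```text
time: 18.8
position: [0.6282, -0.2192, 0.1689]
tcp_rot: [1.428, 1.049, -1.426]
contact_force: [0.7, -0.6, 0.0]
opening: 0.573
```

```bash
python3 pend.py 5; python3 - <<'E'
from h import *
s=img("side");crop(s,150,170,350,350,3,"s5c");t=img("top");crop(t,110,110,330,310,3,"t5c")
E
```

```text
t 18.8 pos [ 0.6282 -0.2192  0.1689] x [ 0.002 -0.001 -1.   ] y [ 0.955 -0.297  0.002] jawyaw -17.3 q [-0.441  0.353  1.564  0.     1.221 -0.14 ] F [ 0.7 -0.6  0. ] op 0.573
side 345.5 149.2 106 [ 0.6246 -0.3203] [0.031 0.041] jaw 28.1
side 372.0 159.5 76 [ 0.5427 -0.3229] [0.015 0.051] jaw 31.2
side 399.0 167.6 194 [ 0.4656 -0.3333] [0.043 0.06 ] jaw 14.6
```

View pics/t5c.png

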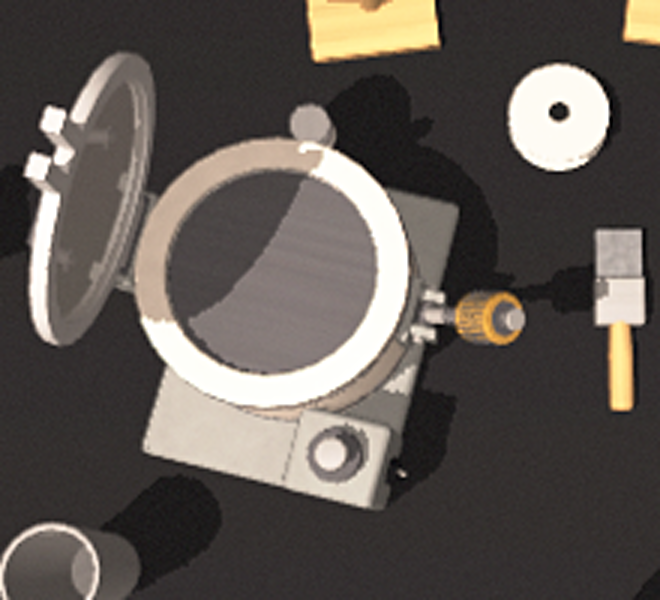

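View pics/s5c.png

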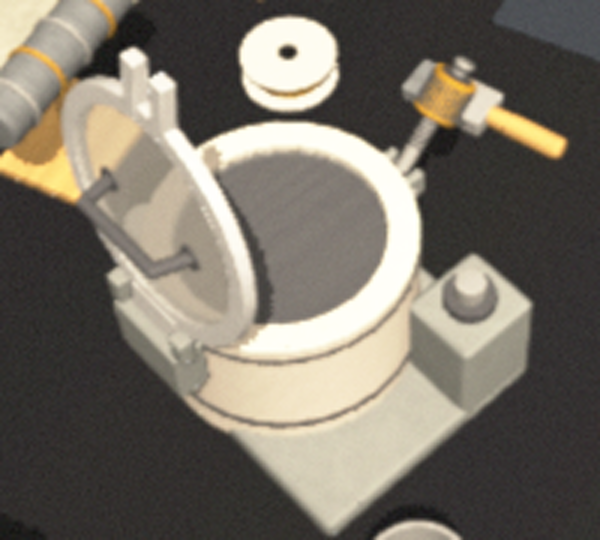

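View pics/t5.png

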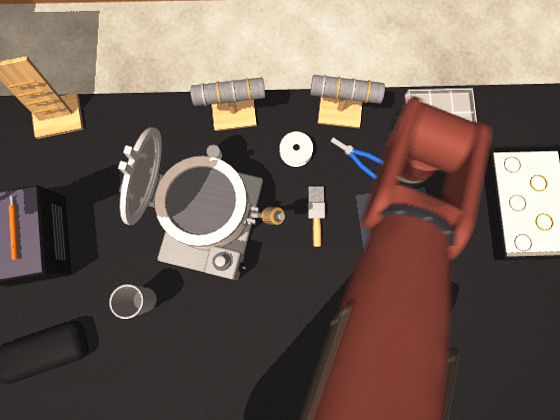

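View pics/s5.png

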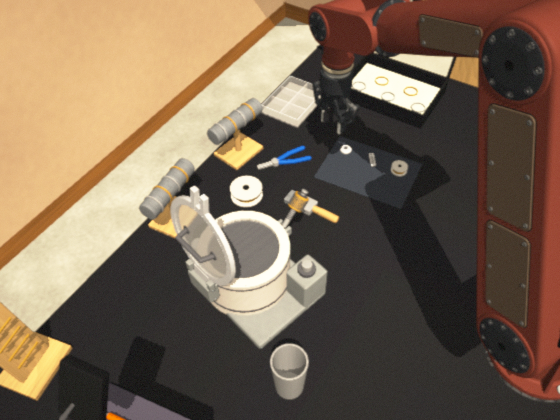

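```bash
python3 - <<'E'
from h import *
for n,b,k in(("top",(155,155,250,250),6),("side",(210,205,300,295),6)):
    im=img(n)["pixels"]; c=im[b[1]:b[3],b[0]:b[2]].astype(float)
    c=np.clip((c-50)*3,0,255).astype(np.uint8)
    cv2.imwrite(f"pics/enh_{n}.png",cv2.resize(c,None,fx=k,fy=k,interpolation=cv2.INTER_CUBIC)[:,:,::-1])
E
```

```text
(no output)
```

View pics/enh_top.png

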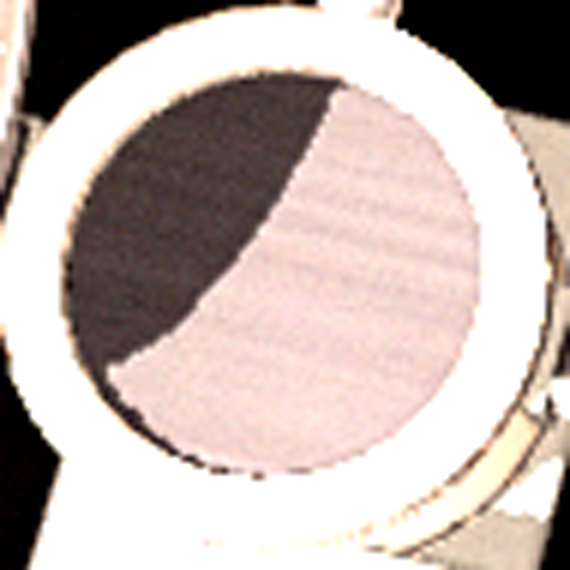

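View pics/enh_side.png

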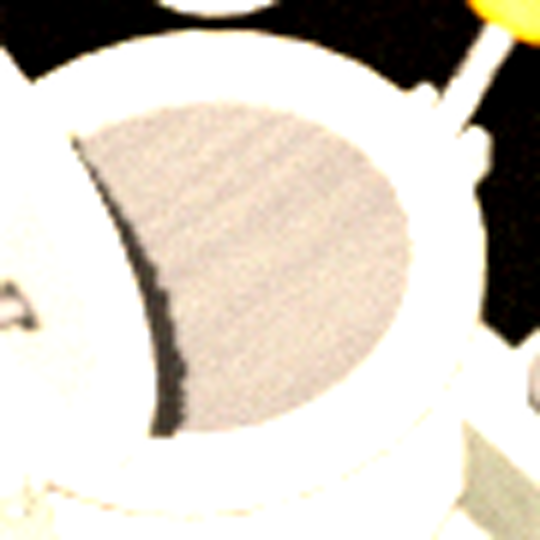

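Call:
step_arm([
  {"xyz":[0,-4,-2],"twist":[0,0,0],"hand":110},
  {"xyz":[0,-8,-5],"twist":[0,0,0],"hand":110},
  {"xyz":[0,-10.3,-9],"twist":[0,0,0],"hand":110},
  {"xyz":[0,-10.3,-13],"twist":[0,0,0],"hand":110},
  {"xyz":[0,-10.3,-15.5],"twist":[0,0,0],"hand":110},
  {"xyz":[0,-10.3,-16.6],"twist":[0,0,0],"hand":110},
  {"xyz":[0,-10.3,-16.6],"twist":[0,0,0],"hand":110},
  {"xyz":[0,-10.3,-16.6],"twist":[0,0,0],"hand":110},
])

```text
time: 20.1
position: [0.6293, -0.3206, 0.0041]
tcp_rot: [1.427, 1.049, -1.425]
contact_force: [0.4, -0.2, -0.0]
opening: 0.569
```

```bash
python3 - <<'E'
from h import *
st(); s=img("side"); crop(s,310,125,430,210,6,"s6c")
E
```

```text
t 20.1 pos [ 0.6293 -0.3206  0.0041] x [ 0.003 -0.002 -1.   ] y [ 0.955 -0.296  0.003] jawyaw -17.2 q [-0.57   0.627  1.517 -0.     0.994 -0.27 ] F [ 0.4 -0.2 -0. ] op 0.569
```

View pics/s6c.png

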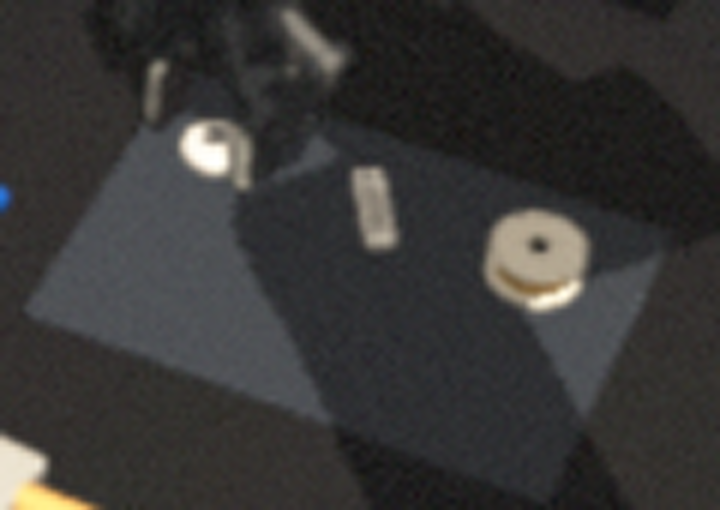

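Call:
step_arm([
  {"xyz":[-0.3,-0.1,-0.2],"twist":[0,0,0],"hand":110},
  {"xyz":[-0.3,-0.1,-0.2],"twist":[0,0,0],"hand":255},
  {"xyz":[-0.3,-0.1,-0.2],"twist":[0,0,0],"hand":255},
  {"xyz":[-0.3,-0.1,-0.2],"twist":[0,0,0],"hand":255},
  {"xyz":[-0.3,-0.1,0],"twist":[0,0,0],"hand":255},
  {"xyz":[-0.3,-0.1,2],"twist":[0,0,0],"hand":255},
  {"xyz":[-0.3,0,6],"twist":[0,0,0],"hand":255},
  {"xyz":[-0.3,0,11],"twist":[0,0,0],"hand":255},
])

```text
time: 21.15
position: [0.6236, -0.3194, 0.1121]
tcp_rot: [1.427, 1.055, -1.429]
contact_force: [-0.2, -0.5, -0.5]
opening: 0.347
```

Call:
step_arm([
  {"xyz":[0,2,5],"twist":[0,0,0],"hand":255},
  {"xyz":[0,6,9],"twist":[0,0,0],"hand":255},
  {"xyz":[0,11,12],"twist":[0,0,0],"hand":255},
  {"xyz":[0,16,12],"twist":[0,0,0],"hand":255},
  {"xyz":[-0.5,21,12],"twist":[0,0,0],"hand":255},
  {"xyz":[-1,26,12],"twist":[0,0,0],"hand":255},
  {"xyz":[-1.5,31,12],"twist":[0,0,0],"hand":255},
  {"xyz":[-2,36,12],"twist":[0,0,0],"hand":255},
])

```text
time: 22.15
position: [0.6043, 0.0414, 0.233]
tcp_rot: [1.428, 1.051, -1.427]
contact_force: [0.2, -0.8, -0.3]
opening: 0.345
```

Call:
step_arm([
  {"xyz":[0.6,4,0],"twist":[0,0,0],"hand":255},
  {"xyz":[0.6,8,0],"twist":[0,0,0],"hand":255},
  {"xyz":[0.6,11.5,-1],"twist":[0,0,0],"hand":255},
  {"xyz":[0.6,11.5,-5],"twist":[0,0,0],"hand":255},
  {"xyz":[0.6,11.5,-9],"twist":[0,0,0],"hand":255},
  {"xyz":[0.6,11.5,-12],"twist":[0,0,0],"hand":255},
  {"xyz":[0.6,11.5,-13],"twist":[0,0,0],"hand":255},
  {"xyz":[0.6,11.5,-13],"twist":[0,0,0],"hand":255},
])

```text
time: 23.15
position: [0.6114, 0.1549, 0.1036]
tcp_rot: [1.428, 1.051, -1.426]
contact_force: [-0.4, 0.2, 0.2]
opening: 0.345
```

```bash
python3 - <<'E'
from h import *
st(); s=img("side"); crop(s,150,170,350,350,3,"s7c")
E
```

```text
t 23.15 pos [0.6114 0.1549 0.1036] x [ 0.001  0.    -1.   ] y [ 0.955 -0.296  0.001] jawyaw -17.2 q [0.137 0.36  1.691 0.    1.09  0.438] F [-0.4  0.2  0.2] op 0.345
```

View pics/s7c.png

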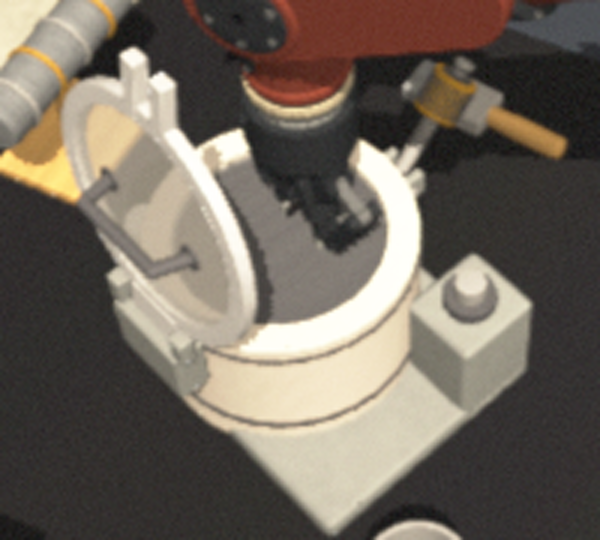

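The fingertips sit 36 mm below the rim with no contact force, and the picture cuts them off at the grey surface. So the drawn surface hides what is in the bowl. I'll release here.

Call:
step_arm([
  {"xyz":[0,0,0],"twist":[0,0,0],"hand":110},
  {"xyz":[0,0,0],"twist":[0,0,0],"hand":110},
  {"xyz":[0,0,0],"twist":[0,0,0],"hand":110},
  {"xyz":[0,0,3],"twist":[0,0,0],"hand":110},
  {"xyz":[0,0,7],"twist":[0,0,0],"hand":150},
  {"xyz":[0,0,11],"twist":[0,0,0],"hand":150},
  {"xyz":[0,-3,13],"twist":[0,0,0.1],"hand":150},
  {"xyz":[0,-8,13],"twist":[0,0,0.2],"hand":150},
])

```text
time: 24.2
position: [0.6126, 0.0753, 0.2354]
tcp_rot: [1.282, 1.159, -1.274]
contact_force: [0.4, -0.6, -0.3]
opening: 0.413
```

```bash
python3 pend.py 8
```

```text
t 24.2 pos [0.6126 0.0753 0.2354] x [ 0.006  0.    -1.   ] y [ 0.996 -0.095  0.006] jawyaw -5.4 q [0.009 0.193 1.633 0.    1.309 0.103] F [ 0.4 -0.6 -0.3] op 0.413
top 413.4 235.7 133 [ 0.5448 -0.3245] [0.016 0.049] jaw 34.2
top 418.8 267.9 326 [ 0.4655 -0.3308] [0.05  0.044] jaw -1.6
side 372.0 159.0 109 [ 0.5434 -0.3246] [0.021 0.055] jaw 33.8
side 399.0 167.6 276 [ 0.4656 -0.3333] [0.048 0.067] jaw 18.9
```

View pics/t8.png

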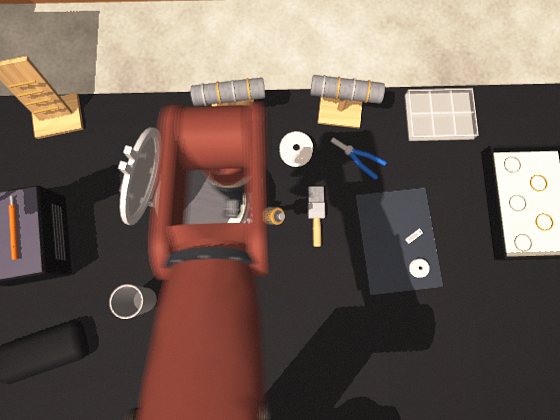

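Call:
step_arm([
  {"xyz":[-0.5,-4,0],"twist":[0,0,0.1],"hand":150},
  {"xyz":[-1.5,-9,0],"twist":[0,0,0.2],"hand":150},
  {"xyz":[-2.5,-14,0],"twist":[0,0,0.3],"hand":150},
  {"xyz":[-3.5,-19,0],"twist":[0,0,0.4],"hand":150},
  {"xyz":[-4.5,-24,-2],"twist":[0,0,0.5],"hand":150},
  {"xyz":[-5.5,-29,-5],"twist":[0,0,0.6],"hand":150},
  {"xyz":[-6.5,-33.5,-8],"twist":[0,0,0.68],"hand":150},
  {"xyz":[-6.9,-37,-11],"twist":[0,0,0.68],"hand":150},
])

```text
time: 25.3
position: [0.5413, -0.2966, 0.1209]
tcp_rot: [0.774, 1.429, -0.774]
contact_force: [0.2, -0.1, 0.7]
opening: 0.412
```

```bash
python3 -c "
from h import *
st()"
```

```text
t 25.3 pos [ 0.5413 -0.2966  0.1209] x [ 0.  0. -1.] y [0.838 0.546 0.   ] jawyaw 33.1 q [-0.615  0.313  1.715  0.     1.113 -1.193] F [ 0.2 -0.1  0.7] op 0.412
```

Call:
step_arm([
  {"xyz":[0.3,-2.7,-2],"twist":[0,0,0],"hand":150},
  {"xyz":[0.3,-2.7,-5],"twist":[0,0,0],"hand":150},
  {"xyz":[0.3,-2.7,-8],"twist":[0,0,0],"hand":150},
  {"xyz":[0.3,-2.7,-10.5],"twist":[0,0,0],"hand":150},
  {"xyz":[0.3,-2.7,-11.8],"twist":[0,0,0],"hand":150},
  {"xyz":[0.3,-2.7,-11.8],"twist":[0,0,0],"hand":150},
  {"xyz":[0.3,-2.7,-11.8],"twist":[0,0,0],"hand":150},
  {"xyz":[0.3,-2.7,-11.8],"twist":[0,0,0],"hand":150},
])

```text
time: 26.3
position: [0.5453, -0.3223, 0.0045]
tcp_rot: [0.773, 1.428, -0.773]
contact_force: [-0.4, -0.2, -0.8]
opening: 0.409
```

```bash
python3 - <<'E'
from h import *
st(); s=img("side"); crop(s,310,125,430,210,6,"s9c")
E
```

```text
t 26.3 pos [ 0.5453 -0.3223  0.0045] x [ 0.001 -0.001 -1.   ] y [0.837 0.547 0.   ] jawyaw 33.2 q [-0.645  0.504  1.709  0.     0.927 -1.224] F [-0.4 -0.2 -0.8] op 0.409
```

View pics/s9c.png

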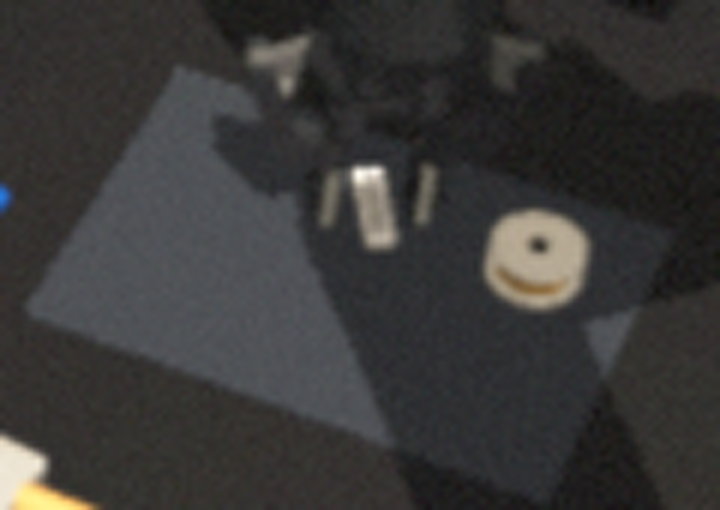

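The open fingers straddle the last bar, well clear of the spool.

Call:
step_arm([
  {"xyz":[-0.1,-0.2,-0.1],"twist":[0,0,0],"hand":150},
  {"xyz":[-0.1,-0.2,-0.1],"twist":[0,0,0],"hand":255},
  {"xyz":[-0.1,-0.2,-0.1],"twist":[0,0,0],"hand":255},
  {"xyz":[-0.1,-0.2,-0.1],"twist":[0,0,0],"hand":255},
  {"xyz":[-0.1,-0.2,-0.1],"twist":[0,0,0],"hand":255},
  {"xyz":[-0.1,-0.2,2],"twist":[0,0,0],"hand":255},
  {"xyz":[0,0,6],"twist":[0,0,0],"hand":255},
  {"xyz":[0,0,11],"twist":[0,0,0],"hand":255},
])

```text
time: 27.35
position: [0.5436, -0.3209, 0.1141]
tcp_rot: [0.774, 1.433, -0.773]
contact_force: [1.2, -0.5, 0.9]
opening: 0.138
```

Call:
step_arm([
  {"xyz":[0,2,5],"twist":[0,0,0],"hand":255},
  {"xyz":[0.5,6,9],"twist":[0,0,-0.1],"hand":255},
  {"xyz":[1.5,11,12],"twist":[0,0,-0.2],"hand":255},
  {"xyz":[2.5,16,12],"twist":[0,0,-0.3],"hand":255},
  {"xyz":[3.5,21,12],"twist":[0,0,-0.4],"hand":255},
  {"xyz":[4.5,26,12],"twist":[0,0,-0.5],"hand":255},
  {"xyz":[5.5,31,12],"twist":[0,0,-0.6],"hand":255},
  {"xyz":[6.3,36,12],"twist":[0,0,-0.7],"hand":255},
])

```text
time: 28.35
position: [0.6075, 0.0397, 0.2347]
tcp_rot: [1.3, 1.148, -1.3]
contact_force: [0.3, -0.4, -0.5]
opening: 0.141
```

Call:
step_arm([
  {"xyz":[0.4,4,0],"twist":[0,0,0],"hand":255},
  {"xyz":[0.4,8,0],"twist":[0,0,0],"hand":255},
  {"xyz":[0.4,11.5,-1],"twist":[0,0,0],"hand":255},
  {"xyz":[0.4,11.5,-5],"twist":[0,0,0],"hand":255},
  {"xyz":[0.4,11.5,-9],"twist":[0,0,0],"hand":255},
  {"xyz":[0.4,11.5,-12],"twist":[0,0,0],"hand":255},
  {"xyz":[0.4,11.5,-12.5],"twist":[0,0,0],"hand":255},
  {"xyz":[0.4,11.5,-12.5],"twist":[0,0,0],"hand":255},
])

```text
time: 29.35
position: [0.613, 0.1535, 0.112]
tcp_rot: [1.3, 1.148, -1.295]
contact_force: [-1.8, 0.2, 6.6]
opening: 0.146
```

Call:
step_arm([
  {"xyz":[0,0,0],"twist":[0,0,0],"hand":150},
  {"xyz":[0,0,0],"twist":[0,0,0],"hand":150},
  {"xyz":[0,0,0],"twist":[0,0,0],"hand":150},
  {"xyz":[0,0,3],"twist":[0,0,0],"hand":150},
  {"xyz":[0,0,7],"twist":[0,0,0],"hand":150},
  {"xyz":[0,0,11],"twist":[0,0,0],"hand":150},
  {"xyz":[0,-4,14],"twist":[0,0,0],"hand":150},
  {"xyz":[0,-8,18],"twist":[0,0,0],"hand":255},
])

```text
time: 30.35
position: [0.6102, 0.0724, 0.288]
tcp_rot: [1.294, 1.153, -1.3]
contact_force: [-0.4, -0.1, 0.3]
opening: 0.212
```

```bash
python3 pend.py 10
```

```text
t 30.35 pos [0.6102 0.0724 0.288 ] x [-0.004 -0.    -1.   ] y [ 0.993 -0.119 -0.004] jawyaw -6.8 q [ 0.004  0.158  1.576 -0.     1.413  0.124] F [-0.4 -0.1  0.3] op 0.212
top 418.8 267.9 326 [ 0.4655 -0.3308] [0.05  0.044] jaw -1.6
side 399.2 167.3 259 [ 0.4654 -0.3346] [0.048 0.066] jaw 17.9
```

View pics/s10.png

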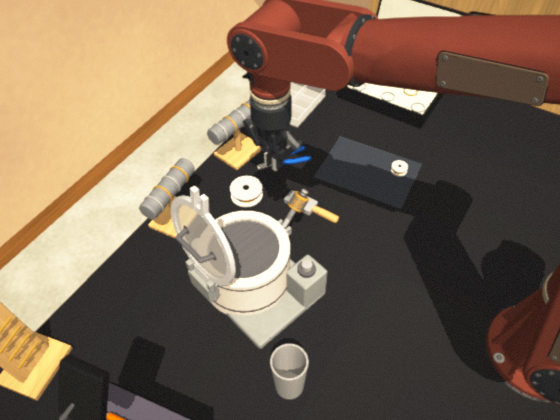

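Only the spool at side (399,167) remains on the pad. The 6.6 N contact at z=0.112 shows the last bar resting on the others in the bowl. Next is the lid, going over its top to get behind it.

Call:
step_arm([
  {"xyz":[0,0,5],"twist":[0,0,0],"hand":255},
  {"xyz":[0,0,10],"twist":[0,0,0],"hand":255},
  {"xyz":[0,0,15],"twist":[0,0,0],"hand":255},
  {"xyz":[0,2,18],"twist":[0,0,0],"hand":255},
  {"xyz":[1,7,18],"twist":[0,0,0],"hand":255},
  {"xyz":[2,12,18],"twist":[0,0,0],"hand":255},
  {"xyz":[3,17,18],"twist":[0,0,0],"hand":255},
  {"xyz":[4,22,18],"twist":[0,0,0],"hand":255},
])

```text
time: 31.45
position: [0.6513, 0.295, 0.4668]
tcp_rot: [1.295, 1.152, -1.301]
contact_force: [0.3, 0.1, 0.4]
opening: -0.003
```

Call:
step_arm([
  {"xyz":[1,4,0],"twist":[0,0,0],"hand":255},
  {"xyz":[1,5,0],"twist":[0,0,0],"hand":255},
  {"xyz":[1,5,0],"twist":[0,0,0],"hand":255},
  {"xyz":[1,5,0],"twist":[0,0,0],"hand":255},
  {"xyz":[1,5,0],"twist":[0,0,0],"hand":255},
  {"xyz":[1,5,0],"twist":[0,0,0],"hand":255},
  {"xyz":[1,5,0],"twist":[0,0,0],"hand":255},
  {"xyz":[1,5,0],"twist":[0,0,0],"hand":255},
])

```text
time: 32.45
position: [0.6618, 0.3426, 0.469]
tcp_rot: [1.298, 1.149, -1.298]
contact_force: [-1.3, -0.3, 0.2]
opening: -0.0
```

```bash
python3 - <<'E'
from h import *
st(); s=img("side","s11"); t=img("top"); crop(t,80,60,330,280,3,"t11")
E
```

```text
t 32.45 pos [0.6618 0.3426 0.469 ] x [ 0.  0. -1.] y [ 0.993 -0.121  0.   ] jawyaw -6.9 q [0.384 0.418 0.929 0.    1.794 0.505] F [-1.3 -0.3  0.2] op -0.0
```

View pics/s11.png

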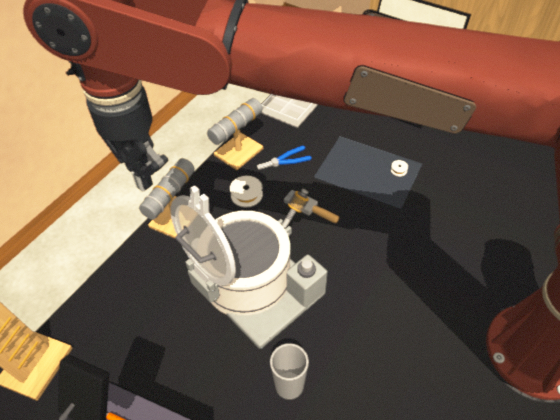

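Call:
step_arm([
  {"xyz":[0,0,-4],"twist":[0,0,0],"hand":255},
  {"xyz":[0,0,-8],"twist":[0,0,0],"hand":255},
  {"xyz":[0,0,-12],"twist":[0,0,0],"hand":255},
  {"xyz":[0,0,-14.4],"twist":[0,0,0],"hand":255},
  {"xyz":[0,0,-14.4],"twist":[0,0,0],"hand":255},
  {"xyz":[-0.3,-1,-14.4],"twist":[0,0,0],"hand":255},
  {"xyz":[-0.5,-2,-14.4],"twist":[0,0,0],"hand":255},
  {"xyz":[-0.8,-3,-14.4],"twist":[0,0,0],"hand":255},
])

```text
time: 33.55
position: [0.6543, 0.312, 0.327]
tcp_rot: [1.3, 1.148, -1.296]
contact_force: [-1.4, -0.4, -0.3]
opening: 0.004
```

```bash
python3 - <<'E'
from h import *
st(); s=img("side"); crop(s,90,100,340,300,3,"s12")
E
```

```text
t 33.55 pos [0.6543 0.312  0.327 ] x [ 0.003  0.001 -1.   ] y [ 0.993 -0.121  0.003] jawyaw -7.0 q [ 0.348  0.374  1.241 -0.     1.524  0.47 ] F [-1.4 -0.4 -0.3] op 0.004
```

View pics/s12.png

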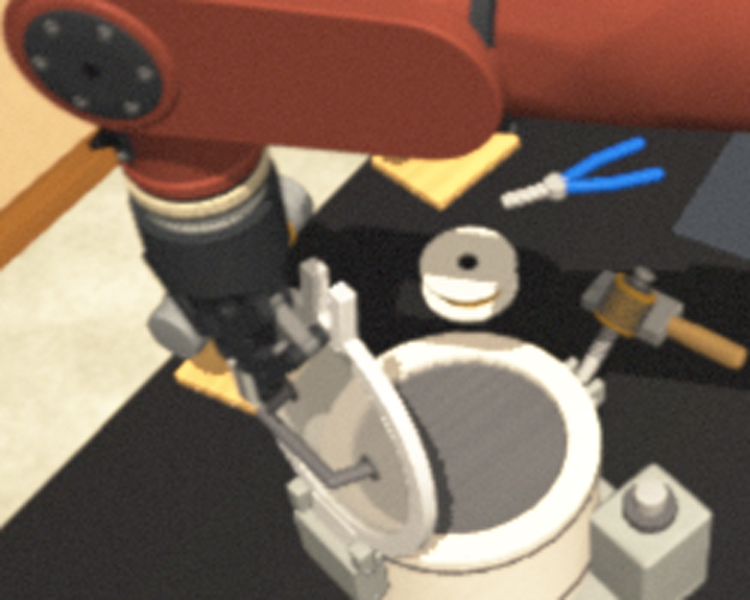

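Call:
step_arm([
  {"xyz":[-0.2,-1,0],"twist":[0,0,0],"hand":255},
  {"xyz":[-0.5,-2,0],"twist":[0,0,0],"hand":255},
  {"xyz":[-0.8,-3,0],"twist":[0,0,0],"hand":255},
  {"xyz":[-1,-4,0],"twist":[0,0,0],"hand":255},
  {"xyz":[-1.3,-5,-0.2],"twist":[0,0,0],"hand":255},
  {"xyz":[-1.6,-6,-0.4],"twist":[0,0,0],"hand":255},
  {"xyz":[-1.8,-7,-0.6],"twist":[0,0,0],"hand":255},
  {"xyz":[-2.1,-8,-0.8],"twist":[0,0,0],"hand":255},
])

```text
time: 34.6
position: [0.6326, 0.2321, 0.3165]
tcp_rot: [1.297, 1.15, -1.298]
contact_force: [-0.0, 0.4, -0.5]
opening: 0.002
```

```bash
python3 - <<'E'
from h import *
st(); s=img("side"); crop(s,90,100,340,300,3,"s13")
E
```

```text
t 34.6 pos [0.6326 0.2321 0.3165] x [-0. -0. -1.] y [ 0.993 -0.121 -0.   ] jawyaw -6.9 q [ 0.248  0.268  1.393 -0.     1.48   0.369] F [-0.   0.4 -0.5] op 0.002
```

View pics/s13.png

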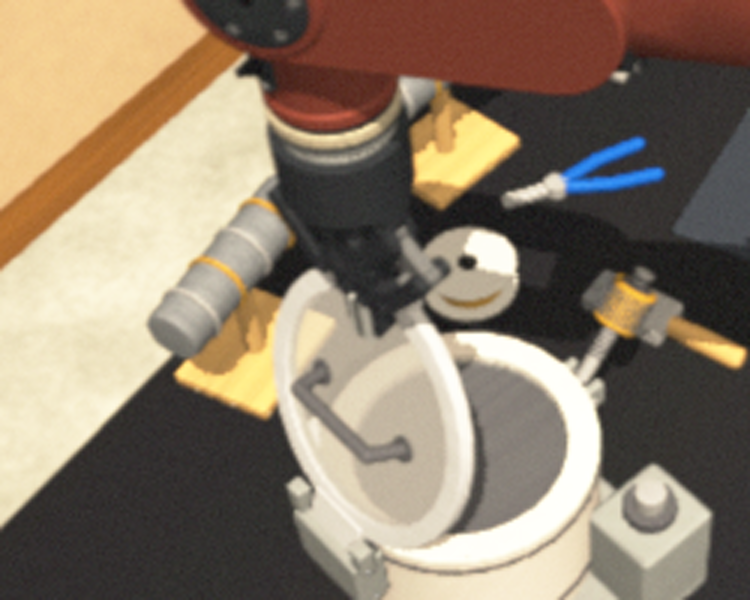

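Call:
step_arm([
  {"xyz":[-0.2,-1,-0.2],"twist":[0,0,0],"hand":255},
  {"xyz":[-0.5,-2,-0.6],"twist":[0,0,0],"hand":255},
  {"xyz":[-0.8,-3,-1],"twist":[0,0,0],"hand":255},
  {"xyz":[-1,-4,-1.5],"twist":[0,0,0],"hand":255},
  {"xyz":[-1.3,-5,-2],"twist":[0,0,0],"hand":255},
  {"xyz":[-1.6,-6,-2.6],"twist":[0,0,0],"hand":255},
  {"xyz":[-1.8,-7,-3.2],"twist":[0,0,0],"hand":255},
  {"xyz":[-1.8,-7,-3.2],"twist":[0,0,0],"hand":255},
])

```text
time: 35.65
position: [0.6143, 0.1619, 0.284]
tcp_rot: [1.297, 1.15, -1.3]
contact_force: [-0.6, 0.2, -0.2]
opening: 0.001
```

```bash
python3 - <<'E'
from h import *
st(); s=img("side"); crop(s,90,100,340,300,3,"s14")
E
```

```text
t 35.65 pos [0.6143 0.1619 0.284 ] x [-0.002 -0.    -1.   ] y [ 0.993 -0.122 -0.001] jawyaw -7.0 q [ 0.147  0.203  1.531 -0.     1.409  0.269] F [-0.6  0.2 -0.2] op 0.001
```

View pics/s14.png

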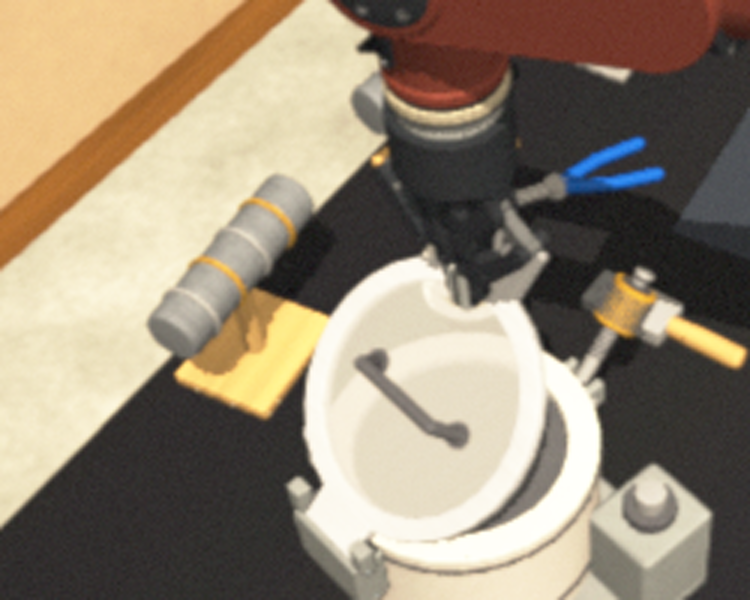

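Call:
step_arm([
  {"xyz":[-0.2,-1,-1],"twist":[0,0,0],"hand":255},
  {"xyz":[-0.4,-1.5,-2],"twist":[0,0,0],"hand":255},
  {"xyz":[-0.6,-2,-3],"twist":[0,0,0],"hand":255},
  {"xyz":[-0.6,-2,-3],"twist":[0,0,0],"hand":255},
  {"xyz":[-0.6,-2,0],"twist":[0,0,0],"hand":255},
  {"xyz":[-0.6,-2,3],"twist":[0,0,0],"hand":255},
  {"xyz":[-0.6,-2,3],"twist":[0,0,0],"hand":255},
  {"xyz":[-0.6,-2,3],"twist":[0,0,0],"hand":255},
])

```text
time: 36.7
position: [0.6084, 0.1429, 0.3141]
tcp_rot: [1.297, 1.15, -1.298]
contact_force: [0.0, -0.1, 0.1]
opening: -0.001
```

```bash
python3 - <<'E'
from h import *
st(); s=img("side"); crop(s,90,100,340,300,3,"s15")
E
```

```text
t 36.7 pos [0.6084 0.1429 0.3141] x [-0.001 -0.    -1.   ] y [ 0.993 -0.121 -0.001] jawyaw -6.9 q [0.118 0.164 1.52  0.    1.458 0.239] F [ 0.  -0.1  0.1] op -0.001
```

View pics/s15.png

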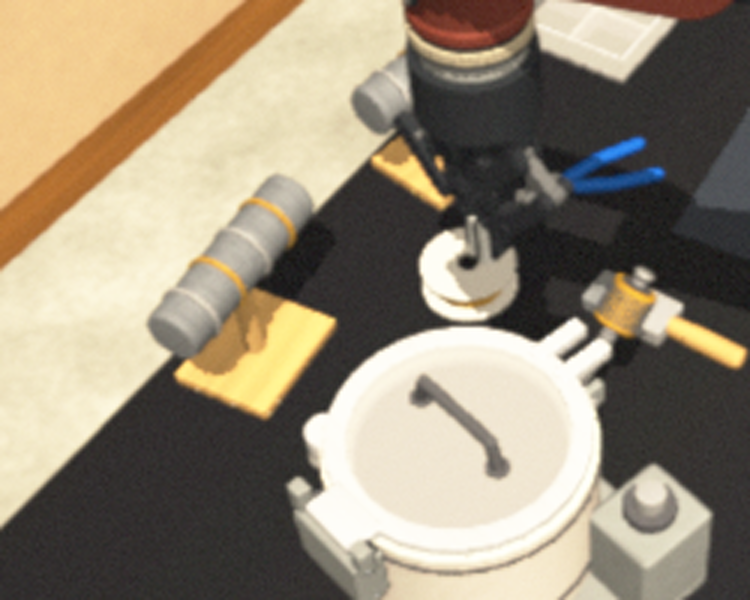

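The lid is shut on the rim, with the forked lug at side pixels (282,209) and (290,217) and the bolt still leaning out. I'll check the lug and bolt positions.

```bash
python3 - <<'E'
from h import *
s=img("side"); t=img("top","t16")
a=onz(s,281.7,209.3,.152);b=onz(s,290,216.7,.152);print(a,b,(a+b)/2)
f=np.array([-.253,-.967,0]);c=np.array([.620,.1785,0])
print("expected lug tip",c+.13*f)
crop(t,180,170,320,290,5,"t16c")
E
```

```text
[0.59916269 0.05761249 0.152     ] [0.57239686 0.06585748 0.152     ] [0.58577978 0.06173499 0.152     ]
expected lug tip [0.58711 0.05279 0.     ]
```

View pics/t16c.png

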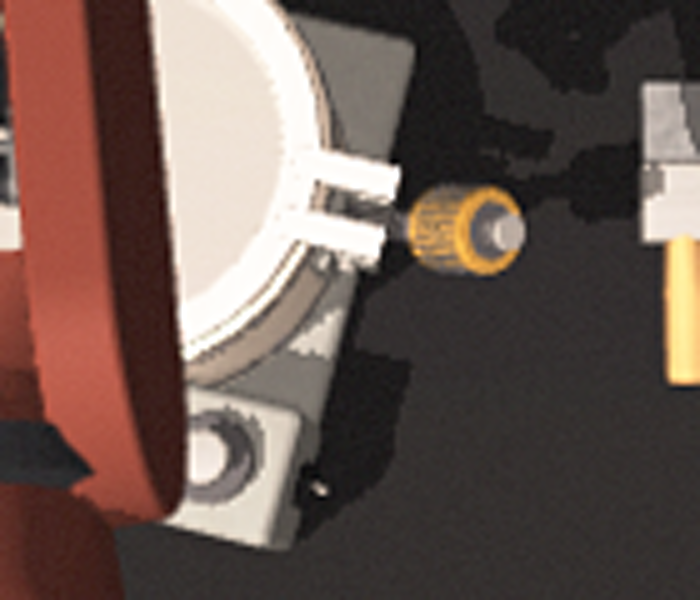

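```bash
python3 - <<'E'
from h import *
t=img("top")
g=lambda u,v,z:np.round(onz(t,u/5+180,v/5+170,z)[:2],4)
print("tips",g(398,182,.15),g(382,245,.15),"slot inner",g(325,200,.15))
for z in(.165,.17,.175):print("bolt end",z,g(509,229,z))
print("plunger",g(205,450,.128))
E
```

```text
tips [0.6006 0.0482] [0.5734 0.0555] slot inner [0.5936 0.0796]
bolt end 0.165 [0.5763 0.001 ]
bolt end 0.17 [0.5754 0.0011]
bolt end 0.175 [0.5745 0.0011]
plunger [0.4897 0.1341]
```

Call:
step_arm([
  {"xyz":[-1,-4,0],"twist":[0,0,0],"hand":255},
  {"xyz":[-2,-8,0],"twist":[0,0,0],"hand":255},
  {"xyz":[-3,-12,0],"twist":[0,0,0],"hand":255},
  {"xyz":[-4,-16,0],"twist":[0,0,0],"hand":255},
  {"xyz":[-4.7,-19,0],"twist":[0,0,0],"hand":255},
  {"xyz":[-4.7,-19.5,-4],"twist":[0,0,0],"hand":255},
  {"xyz":[-4.7,-19.5,-8],"twist":[0,0,0],"hand":255},
  {"xyz":[-4.7,-19.5,-12],"twist":[0,0,0],"hand":255},
])

```text
time: 37.9
position: [0.5612, -0.0524, 0.193]
tcp_rot: [1.298, 1.15, -1.299]
contact_force: [-0.7, -0.7, -0.7]
opening: 0.002
```

Call:
step_arm([
  {"xyz":[0,0,-3.5],"twist":[0,0,0],"hand":255},
  {"xyz":[0,0,-4],"twist":[0,0,0],"hand":255},
  {"xyz":[0.2,0.7,-4],"twist":[0,0,0],"hand":255},
  {"xyz":[0.4,1.5,-4],"twist":[0,0,0],"hand":255},
  {"xyz":[0.6,2.2,-4],"twist":[0,0,0],"hand":255},
  {"xyz":[0.8,3,-4],"twist":[0,0,0],"hand":255},
  {"xyz":[1,3.7,-4],"twist":[0,0,0],"hand":255},
  {"xyz":[1.2,4.5,-4],"twist":[0,0,0],"hand":255},
])

```text
time: 38.9
position: [0.5738, -0.0109, 0.1568]
tcp_rot: [1.288, 1.144, -1.301]
contact_force: [-7.9, -15.9, 14.1]
opening: -0.001
```

```bash
python3 - <<'E'
from h import *
st(); s=img("side"); crop(s,200,120,380,280,4,"s17")
E
```

```text
t 38.9 pos [ 0.5738 -0.0109  0.1568] x [-0.001 -0.01  -1.   ] y [ 0.993 -0.118 -0.   ] jawyaw -6.8 q [-0.136  0.185  1.798 -0.011  1.158 -0.013] F [ -7.9 -15.9  14.1] op -0.001
```

View pics/s17.png

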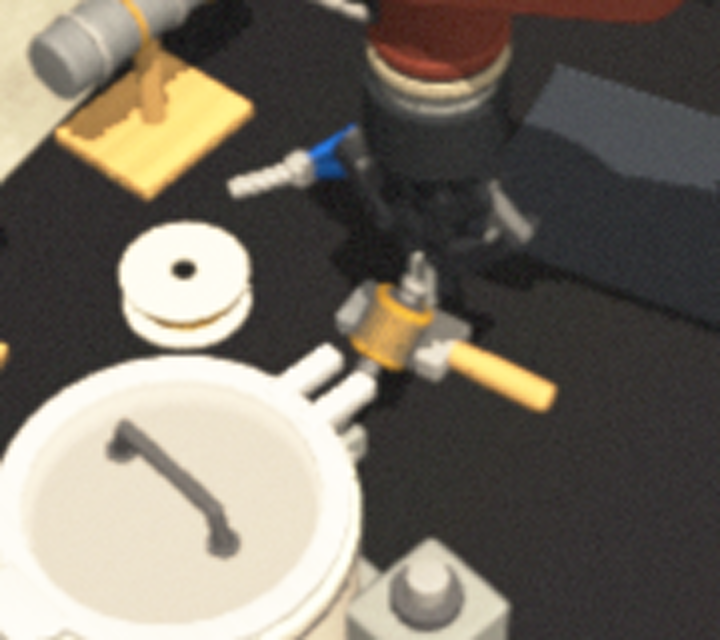

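Call:
step_arm([
  {"xyz":[-0.5,-2,0],"twist":[0,0,0],"hand":255},
  {"xyz":[-1,-4,0],"twist":[0,0,0],"hand":255},
  {"xyz":[-1,-4,-1],"twist":[0,0,0],"hand":255},
  {"xyz":[-1,-4,-2],"twist":[0,0,0],"hand":255},
  {"xyz":[-1,-4,-2],"twist":[0,0,0],"hand":255},
  {"xyz":[-1,-4,-2],"twist":[0,0,0],"hand":255},
  {"xyz":[-0.8,-3,-2],"twist":[0,0,0],"hand":255},
  {"xyz":[-0.5,-2,-2],"twist":[0,0,0],"hand":255},
])

```text
time: 39.95
position: [0.5693, -0.0263, 0.1354]
tcp_rot: [1.298, 1.149, -1.297]
contact_force: [0.3, 0.2, 0.1]
opening: -0.001
```

Call:
step_arm([
  {"xyz":[0.2,0.7,0],"twist":[0,0,0],"hand":255},
  {"xyz":[0.4,1.4,0],"twist":[0,0,0],"hand":255},
  {"xyz":[0.6,2.1,0],"twist":[0,0,0],"hand":255},
  {"xyz":[0.7,2.8,0.2],"twist":[0,0,0],"hand":255},
  {"xyz":[0.9,3.5,0.4],"twist":[0,0,0],"hand":255},
  {"xyz":[1.1,4.2,0.6],"twist":[0,0,0],"hand":255},
  {"xyz":[1.1,4.2,0.6],"twist":[0,0,0],"hand":255},
  {"xyz":[1.1,4.2,0.6],"twist":[0,0,0],"hand":255},
])

```text
time: 40.95
position: [0.5819, 0.0139, 0.1432]
tcp_rot: [1.299, 1.145, -1.295]
contact_force: [0.6, -3.9, 5.7]
opening: 0.001
```

```bash
python3 - <<'E'
from h import *
st(); s=img("side"); crop(s,200,120,380,280,4,"s18")
E
```

```text
t 40.95 pos [0.5819 0.0139 0.1432] x [ 0.005 -0.002 -1.   ] y [ 0.993 -0.121  0.005] jawyaw -6.9 q [-0.096  0.214  1.792 -0.002  1.131  0.026] F [ 0.6 -3.9  5.7] op 0.001
```

View pics/s18.png

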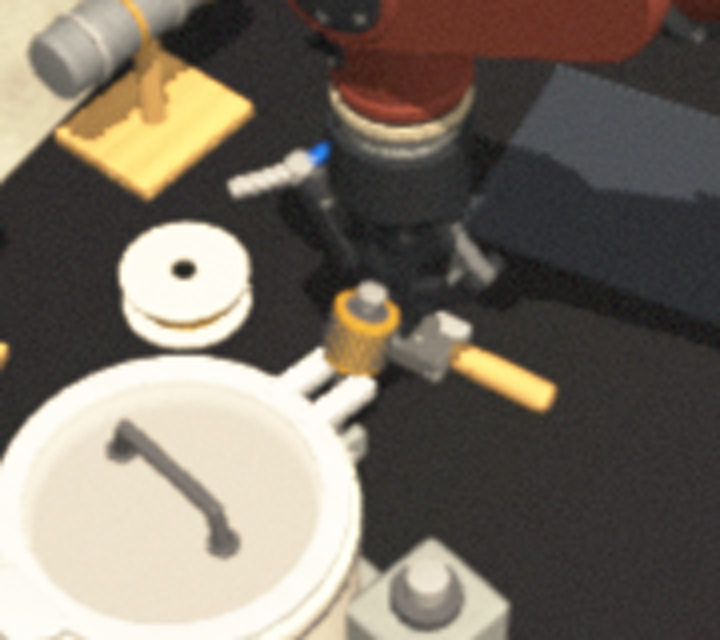

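Call:
step_arm([
  {"xyz":[0.1,0.5,0.4],"twist":[0,0,0],"hand":255},
  {"xyz":[0.3,1,0.8],"twist":[0,0,0],"hand":255},
  {"xyz":[0.4,1.5,1.2],"twist":[0,0,0],"hand":255},
  {"xyz":[0.5,2,1.5],"twist":[0,0,0],"hand":255},
  {"xyz":[0.6,2.5,1.6],"twist":[0,0,0],"hand":255},
  {"xyz":[0.7,2.9,1.7],"twist":[0,0,0],"hand":255},
  {"xyz":[0.7,2.9,1.7],"twist":[0,0,0],"hand":255},
  {"xyz":[0.7,2.9,1.7],"twist":[0,0,0],"hand":255},
])

```text
time: 42.0
position: [0.5858, 0.0425, 0.1572]
tcp_rot: [1.294, 1.149, -1.301]
contact_force: [-1.4, -5.8, -1.2]
opening: 0.002
```

```bash
python3 - <<'E'
from h import *
st(); s=img("side"); crop(s,200,120,380,280,4,"s19")
E
```

```text
t 42.0 pos [0.5858 0.0425 0.1572] x [-0.003 -0.003 -1.   ] y [ 0.993 -0.12  -0.002] jawyaw -6.9 q [-0.045  0.213  1.764 -0.003  1.167  0.077] F [-1.4 -5.8 -1.2] op 0.002
```

View pics/s19.png

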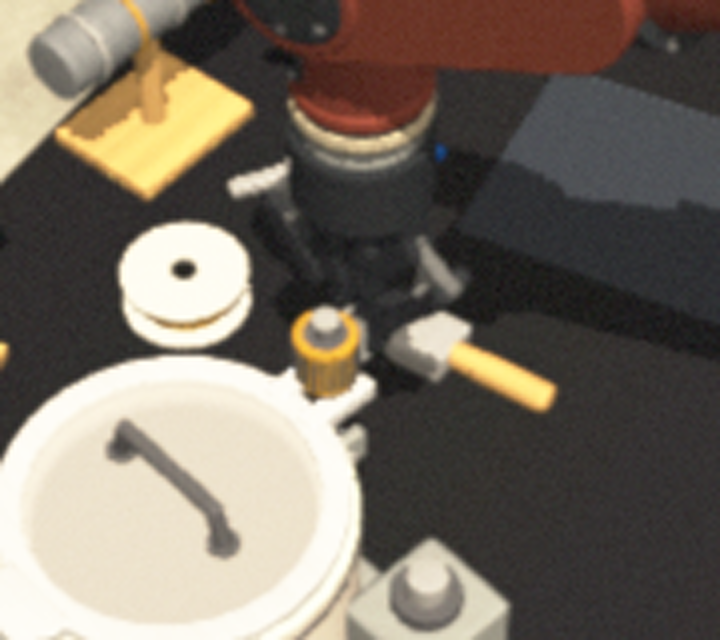

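Call:
step_arm([
  {"xyz":[0.1,0.3,0],"twist":[0,0,0],"hand":255},
  {"xyz":[0.2,0.6,0],"twist":[0,0,0],"hand":255},
  {"xyz":[0.2,0.6,0],"twist":[0,0,0],"hand":255},
  {"xyz":[0.2,0.6,0],"twist":[0,0,0],"hand":255},
  {"xyz":[0.2,0.6,0],"twist":[0,0,0],"hand":255},
  {"xyz":[0.2,0.6,0],"twist":[0,0,0],"hand":255},
  {"xyz":[0.2,0.6,0],"twist":[0,0,0],"hand":255},
  {"xyz":[0.2,0.6,0],"twist":[0,0,0],"hand":255},
])

```text
time: 43.05
position: [0.5866, 0.0427, 0.1574]
tcp_rot: [1.284, 1.144, -1.308]
contact_force: [-5.1, -19.5, 2.2]
opening: 0.001
```

The bolt is against its upright stop: 20 N with no further motion. I'll back off, rise, turn the tool to one end of its range and come over the ring.

Call:
step_arm([
  {"xyz":[-0.5,-2,0],"twist":[0,0,0],"hand":255},
  {"xyz":[-1,-4,1],"twist":[0,0,0.18],"hand":255},
  {"xyz":[-1,-4,5],"twist":[0,0,0.36],"hand":200},
  {"xyz":[-1,-4,9],"twist":[0,0,0.54],"hand":75},
  {"xyz":[-0.5,-2,11],"twist":[0,0,0.72],"hand":75},
  {"xyz":[0,0,11],"twist":[0,0,0.9],"hand":75},
  {"xyz":[0.3,2.2,11],"twist":[0,0,1.08],"hand":75},
  {"xyz":[0.3,2.2,11],"twist":[0,0,1.26],"hand":75},
])

```text
time: 44.05
position: [0.5918, 0.074, 0.2681]
tcp_rot: [0.334, 1.545, -0.33]
contact_force: [-0.5, -0.2, 0.3]
opening: 0.706
```

Call:
step_arm([
  {"xyz":[0,0,0],"twist":[0,0,0.18],"hand":75},
  {"xyz":[0,0,0],"twist":[0,0,0.36],"hand":75},
  {"xyz":[0,0,0],"twist":[0,0,0.54],"hand":75},
  {"xyz":[0,0,0],"twist":[0,0,0.72],"hand":75},
  {"xyz":[0,0,0],"twist":[0,0,0.9],"hand":75},
  {"xyz":[0,0,0],"twist":[0,0,1.08],"hand":75},
  {"xyz":[0,0,0],"twist":[0,0,1.2],"hand":75},
  {"xyz":[0,0,0],"twist":[0,0,1.2],"hand":75},
])

```text
time: 45.05
position: [0.5917, 0.0724, 0.268]
tcp_rot: [-0.599, 1.486, 0.601]
contact_force: [0.9, 0.3, 0.1]
opening: 0.706
```

```bash
python3 - <<'E'
from h import *
st(); s=img("side"); crop(s,200,120,380,280,4,"s20"); t=img("top","t20")
E
```

```text
t 45.05 pos [0.5917 0.0724 0.268 ] x [ 0.     0.001 -1.   ] y [-0.694  0.72   0.001] jawyaw 134.0 q [ 3.000e-03  1.280e-01  1.646e+00  1.000e-03  1.368e+00 -2.335e+00] F [0.9 0.3 0.1] op 0.706
```

View pics/s20.png

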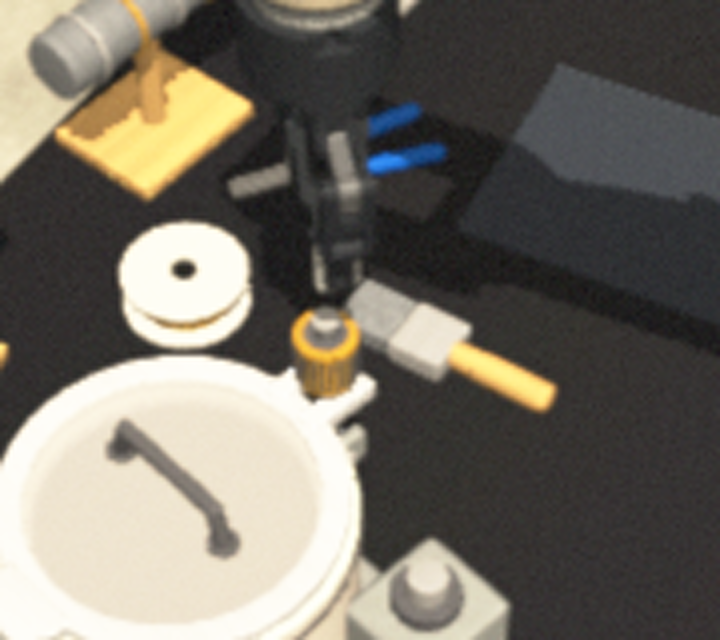

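```bash
python3 - <<'E'
from h import *
s=img("side")
print(onz(s,327/4+200,319/4+120,.206))
for z in(.152,.16,.17,.186,.195): print(z,(proj(s,[.5914,.0702,z])-[200,120])*4)
E
```

```text
[0.58913607 0.07199182 0.206     ]
0.152 [326.60893986 377.987048  ]
0.16 [326.40476007 368.95294326]
0.17 [326.14650487 357.52622692]
0.186 [325.72613405 338.92657019]
0.195 [325.48571058 328.28883356]
```

Call:
step_arm([
  {"xyz":[-0.1,-0.2,-2],"twist":[0,0,0],"hand":75},
  {"xyz":[-0.1,-0.2,-4],"twist":[0,0,0],"hand":75},
  {"xyz":[-0.1,-0.2,-6],"twist":[0,0,0],"hand":75},
  {"xyz":[-0.1,-0.2,-8],"twist":[0,0,0],"hand":75},
  {"xyz":[-0.1,-0.2,-9.5],"twist":[0,0,0],"hand":75},
  {"xyz":[-0.1,-0.2,-10.2],"twist":[0,0,0],"hand":75},
  {"xyz":[-0.1,-0.2,-10.2],"twist":[0,0,0],"hand":75},
  {"xyz":[-0.1,-0.2,-10.2],"twist":[0,0,0],"hand":75},
])

```text
time: 46.2
position: [0.5916, 0.0698, 0.1669]
tcp_rot: [-0.601, 1.484, 0.6]
contact_force: [1.0, 0.3, 0.1]
opening: 0.707
```

Call:
step_arm([
  {"xyz":[0,0,0],"twist":[0,0,0],"hand":255},
  {"xyz":[0,0,0],"twist":[0,0,0],"hand":255},
  {"xyz":[0,0,0],"twist":[0,0,0],"hand":255},
  {"xyz":[0,0,0],"twist":[0,0,0],"hand":255},
  {"xyz":[0,0,0],"twist":[0,0,0],"hand":255},
  {"xyz":[0,0,0],"twist":[0,0,0],"hand":255},
  {"xyz":[0,0,0],"twist":[0,0,0],"hand":255},
  {"xyz":[0,0,0],"twist":[0,0,0],"hand":255},
], newtons=40)

```text
time: 47.2
position: [0.5917, 0.0696, 0.1671]
tcp_rot: [-0.601, 1.484, 0.6]
contact_force: [-0.3, -1.0, 5.9]
opening: 0.407
```

```bash
python3 - <<'E'
from h import *
o,_=st();print(o["torque"]); s=img("side"); crop(s,200,120,380,280,4,"s21")
E
```

```text
t 47.2 pos [0.5917 0.0696 0.1671] x [ 0.002 -0.    -1.   ] y [-0.695  0.719 -0.002] jawyaw 134.0 q [-0.     0.216  1.741 -0.     1.183 -2.339] F [-0.3 -1.   5.9] op 0.407
[-0.21566054  0.01683322 -0.0365767 ]
```

View pics/s21.png

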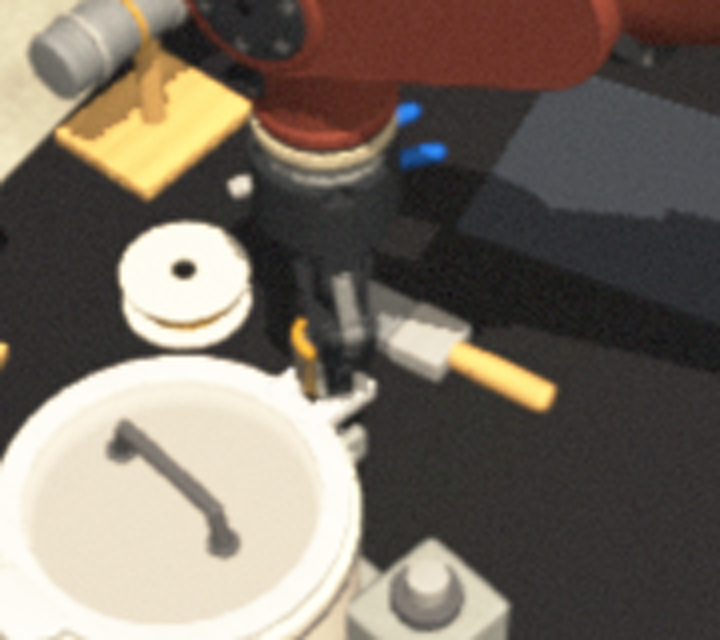

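Call:
step_arm([
  {"xyz":[0,0,-0.01],"twist":[0,0,-0.17],"hand":255},
  {"xyz":[0,0,-0.02],"twist":[0,0,-0.34],"hand":255},
  {"xyz":[0,0,-0.03],"twist":[0,0,-0.51],"hand":255},
  {"xyz":[0,0,-0.04],"twist":[0,0,-0.68],"hand":255},
  {"xyz":[0,0,-0.05],"twist":[0,0,-0.85],"hand":255},
  {"xyz":[0,0,-0.06],"twist":[0,0,-1.02],"hand":255},
  {"xyz":[0,0,-0.07],"twist":[0,0,-1.19],"hand":255},
  {"xyz":[0,0,-0.08],"twist":[0,0,-1.36],"hand":255},
])

```text
time: 48.25
position: [0.5915, 0.0711, 0.1662]
tcp_rot: [0.47, 1.519, -0.465]
contact_force: [-0.5, 3.1, 5.1]
opening: 0.405
```

```bash
python3 - <<'E'
from h import *
o,_=st();print(o["torque"])
E
```

```text
t 48.25 pos [0.5915 0.0711 0.1662] x [ 0.002  0.003 -1.   ] y [0.562 0.827 0.003] jawyaw 55.8 q [ 1.000e-03  2.170e-01  1.741e+00  3.000e-03  1.182e+00 -9.740e-01] F [-0.5  3.1  5.1] op 0.405
[ 0.42291767 -0.01740981  0.08589425]
```

Call:
step_arm([
  {"xyz":[0,0,-0.01],"twist":[0,0,-0.17],"hand":255},
  {"xyz":[0,0,-0.02],"twist":[0,0,-0.34],"hand":255},
  {"xyz":[0,0,-0.03],"twist":[0,0,-0.51],"hand":255},
  {"xyz":[0,0,-0.04],"twist":[0,0,-0.68],"hand":255},
  {"xyz":[0,0,-0.05],"twist":[0,0,-0.85],"hand":255},
  {"xyz":[0,0,-0.06],"twist":[0,0,-1.02],"hand":255},
  {"xyz":[0,0,-0.07],"twist":[0,0,-1.19],"hand":255},
  {"xyz":[0,0,-0.08],"twist":[0,0,-1.36],"hand":255},
])

```text
time: 49.25
position: [0.593, 0.0711, 0.1654]
tcp_rot: [1.493, 1.0, -1.482]
contact_force: [4.2, 2.3, 3.4]
opening: 0.409
```

Call:
step_arm([
  {"xyz":[0,0,-0.01],"twist":[0,0,-0.17],"hand":255},
  {"xyz":[0,0,-0.02],"twist":[0,0,-0.34],"hand":255},
  {"xyz":[0,0,-0.03],"twist":[0,0,-0.51],"hand":255},
  {"xyz":[0,0,-0.04],"twist":[0,0,-0.68],"hand":255},
  {"xyz":[0,0,-0.05],"twist":[0,0,-0.85],"hand":255},
  {"xyz":[0,0,-0.06],"twist":[0,0,-1.02],"hand":255},
  {"xyz":[0,0,-0.07],"twist":[0,0,-1.19],"hand":255},
  {"xyz":[0,0,-0.08],"twist":[0,0,-1.36],"hand":255},
])

```text
time: 50.25
position: [0.594, 0.0698, 0.1646]
tcp_rot: [-2.137, 0.187, 2.12]
contact_force: [7.0, -0.4, 0.6]
opening: 0.408
```

```bash
python3 - <<'E'
from h import *
o,_=st();print(o["torque"])
E
```

```text
t 50.25 pos [0.594  0.0698 0.1646] x [ 0.008  0.    -1.   ] y [-0.175 -0.985 -0.002] jawyaw -100.1 q [-0.     0.22   1.741  0.     1.173  1.746] F [ 7.  -0.4  0.6] op 0.408
[ 0.06367415 -0.99016548  0.03032346]
```

Call:
step_arm([
  {"xyz":[0.1,0,-0.01],"twist":[0,0,-0.17],"hand":255},
  {"xyz":[0.2,0,-0.02],"twist":[0,0,-0.34],"hand":255},
  {"xyz":[0.2,0,-0.03],"twist":[0,0,-0.51],"hand":255},
  {"xyz":[0.2,0,-0.04],"twist":[0,0,-0.68],"hand":255},
  {"xyz":[0.2,0,-0.04],"twist":[0,0,-0.68],"hand":75},
  {"xyz":[0.2,0,-0.04],"twist":[0,0,-0.68],"hand":75},
  {"xyz":[0.2,0,-0.04],"twist":[0,0,-0.68],"hand":75},
  {"xyz":[0.2,0,-0.04],"twist":[0,0,-0.68],"hand":75},
])

```text
time: 51.25
position: [0.5925, 0.0699, 0.1627]
tcp_rot: [-1.717, 0.777, 1.718]
contact_force: [-0.5, -0.6, 0.0]
opening: 0.703
```

```bash
python3 - <<'E'
from h import *
o,_=st();print(o["torque"]); s=img("side"); crop(s,200,120,380,280,4,"s22")
E
```

```text
t 51.25 pos [0.5925 0.0699 0.1627] x [-0.001  0.    -1.   ] y [-0.751 -0.66   0.001] jawyaw -138.7 q [-0.     0.224  1.74   0.     1.179  2.42 ] F [-0.5 -0.6  0. ] op 0.703
[-0.03736147 -0.00427428  0.0092405 ]
```

View pics/s22.png

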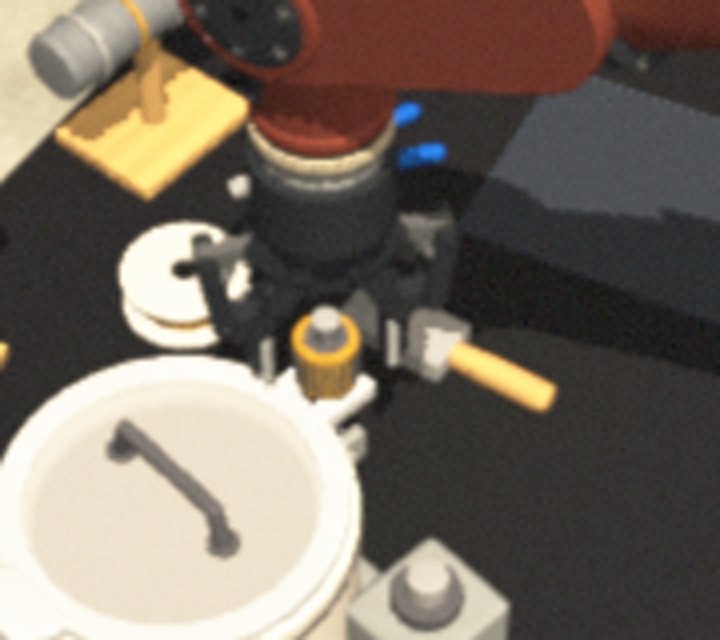

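Call:
step_arm([
  {"xyz":[0,0,0.1],"twist":[0,0,0.18],"hand":75},
  {"xyz":[0,0,0.1],"twist":[0,0,0.36],"hand":75},
  {"xyz":[0,0,0.1],"twist":[0,0,0.54],"hand":75},
  {"xyz":[0,0,0.1],"twist":[0,0,0.72],"hand":75},
  {"xyz":[0,0,0.1],"twist":[0,0,0.9],"hand":75},
  {"xyz":[0,0,0.1],"twist":[0,0,1.08],"hand":75},
  {"xyz":[0,0,0.1],"twist":[0,0,1.26],"hand":75},
  {"xyz":[0,0,0.1],"twist":[0,0,1.44],"hand":75},
])

```text
time: 52.3
position: [0.5928, 0.0699, 0.1641]
tcp_rot: [1.882, 0.578, -1.882]
contact_force: [0.1, 0.5, 0.8]
opening: 0.705
```

Call:
step_arm([
  {"xyz":[0,0,0],"twist":[0,0,0.18],"hand":75},
  {"xyz":[0,0,0],"twist":[0,0,0.36],"hand":75},
  {"xyz":[0,0,0],"twist":[0,0,0.54],"hand":75},
  {"xyz":[0,0,0],"twist":[0,0,0.72],"hand":75},
  {"xyz":[0,0,0],"twist":[0,0,0.9],"hand":75},
  {"xyz":[0,0,0],"twist":[0,0,1.08],"hand":75},
  {"xyz":[0,0,0],"twist":[0,0,1.26],"hand":75},
  {"xyz":[0,0,0],"twist":[0,0,1.44],"hand":75},
])

```text
time: 53.3
position: [0.5928, 0.0699, 0.1641]
tcp_rot: [0.86, 1.394, -0.86]
contact_force: [-0.0, 0.4, -0.5]
opening: 0.704
```

Call:
step_arm([
  {"xyz":[0,0,0],"twist":[0,0,0.18],"hand":75},
  {"xyz":[0,0,0],"twist":[0,0,0.36],"hand":75},
  {"xyz":[0,0,0],"twist":[0,0,0.54],"hand":75},
  {"xyz":[0,0,0],"twist":[0,0,0.72],"hand":75},
  {"xyz":[0,0,0],"twist":[0,0,0.9],"hand":75},
  {"xyz":[0,0,0],"twist":[0,0,1.08],"hand":75},
  {"xyz":[0,0,0],"twist":[0,0,1.26],"hand":75},
  {"xyz":[0,0,0],"twist":[0,0,1.44],"hand":75},
])

```text
time: 54.3
position: [0.5928, 0.0699, 0.1641]
tcp_rot: [-0.262, 1.555, 0.263]
contact_force: [0.3, -0.1, 0.0]
opening: 0.707
```

```bash
python3 - <<'E'
from h import *
o,_=st()
E
```

```text
t 54.3 pos [0.5928 0.0699 0.1641] x [-0.  0. -1.] y [-0.328  0.945  0.   ] jawyaw 109.2 q [-0.     0.223  1.738  0.     1.18  -1.906] F [ 0.3 -0.1  0. ] op 0.707
```

Call:
step_arm([
  {"xyz":[0,0.06,0],"twist":[0,0,0.18],"hand":75},
  {"xyz":[0,0.06,-0.1],"twist":[0,0,0.36],"hand":75},
  {"xyz":[0,0.06,-0.1],"twist":[0,0,0.5],"hand":75},
  {"xyz":[0,0.06,-0.1],"twist":[0,0,0.5],"hand":255},
  {"xyz":[0,0.06,-0.1],"twist":[0,0,0.5],"hand":255},
  {"xyz":[0,0.06,-0.1],"twist":[0,0,0.5],"hand":255},
  {"xyz":[0,0.06,-0.1],"twist":[0,0,0.5],"hand":255},
  {"xyz":[0,0.06,-0.1],"twist":[0,0,0.5],"hand":255},
])

```text
time: 55.3
position: [0.5928, 0.0705, 0.1633]
tcp_rot: [-0.647, 1.472, 0.647]
contact_force: [-1.0, 0.7, 2.6]
opening: 0.408
```

Call:
step_arm([
  {"xyz":[0,0,-0.01],"twist":[0,0,-0.17],"hand":255},
  {"xyz":[0,0,-0.02],"twist":[0,0,-0.34],"hand":255},
  {"xyz":[0,0,-0.03],"twist":[0,0,-0.51],"hand":255},
  {"xyz":[0,0,-0.04],"twist":[0,0,-0.68],"hand":255},
  {"xyz":[0,0,-0.05],"twist":[0,0,-0.85],"hand":255},
  {"xyz":[0,0,-0.06],"twist":[0,0,-1.02],"hand":255},
  {"xyz":[0,0,-0.07],"twist":[0,0,-1.19],"hand":255},
  {"xyz":[0,0,-0.08],"twist":[0,0,-1.36],"hand":255},
])

```text
time: 56.3
position: [0.5927, 0.0706, 0.1624]
tcp_rot: [0.421, 1.53, -0.421]
contact_force: [-1.6, 0.0, 1.7]
opening: 0.408
```

```bash
python3 - <<'E'
from h import *
o,_=st();print(o["torque"])
E
```

```text
t 56.3 pos [0.5927 0.0706 0.1624] x [-0.  0. -1.] y [0.512 0.859 0.   ] jawyaw 59.2 q [ 1.000e-03  2.250e-01  1.739e+00  0.000e+00  1.177e+00 -1.033e+00] F [-1.6  0.   1.7] op 0.408
[0.1185742  0.14787356 0.04259424]
```

Call:
step_arm([
  {"xyz":[0,0,-0.01],"twist":[0,0,-0.17],"hand":255},
  {"xyz":[0,0,-0.02],"twist":[0,0,-0.34],"hand":255},
  {"xyz":[0,0,-0.03],"twist":[0,0,-0.51],"hand":255},
  {"xyz":[0,0,-0.04],"twist":[0,0,-0.68],"hand":255},
  {"xyz":[0,0,-0.05],"twist":[0,0,-0.85],"hand":255},
  {"xyz":[0,0,-0.06],"twist":[0,0,-1.02],"hand":255},
  {"xyz":[0,0,-0.07],"twist":[0,0,-1.19],"hand":255},
  {"xyz":[0,0,-0.08],"twist":[0,0,-1.36],"hand":255},
])

```text
time: 57.3
position: [0.5929, 0.0707, 0.1616]
tcp_rot: [1.446, 1.037, -1.445]
contact_force: [-0.2, 1.9, 0.7]
opening: 0.407
```

```bash
python3 - <<'E'
from h import *
o,_=st();print(o["torque"])
E
```

```text
t 57.3 pos [0.5929 0.0707 0.1616] x [ 0.  0. -1.] y [ 0.947 -0.321  0.   ] jawyaw -18.7 q [1.000e-03 2.260e-01 1.740e+00 0.000e+00 1.176e+00 3.270e-01] F [-0.2  1.9  0.7] op 0.407
[ 0.11026311  0.13894904 -0.02790886]
```

Call:
step_arm([
  {"xyz":[0,0,-0.01],"twist":[0,0,-0.17],"hand":255},
  {"xyz":[0,0,-0.02],"twist":[0,0,-0.34],"hand":255},
  {"xyz":[0,0,-0.03],"twist":[0,0,-0.51],"hand":255},
  {"xyz":[0,0,-0.04],"twist":[0,0,-0.68],"hand":255},
  {"xyz":[0,0,-0.05],"twist":[0,0,-0.85],"hand":255},
  {"xyz":[0,0,-0.06],"twist":[0,0,-1.02],"hand":255},
  {"xyz":[0,0,-0.07],"twist":[0,0,-1.19],"hand":255},
  {"xyz":[0,0,-0.08],"twist":[0,0,-1.36],"hand":255},
])

```text
time: 58.3
position: [0.5929, 0.0706, 0.1607]
tcp_rot: [-2.162, 0.125, 2.161]
contact_force: [-0.8, 0.6, 0.8]
opening: 0.406
```

```bash
python3 - <<'E'
from h import *
o,_=st();print(o["torque"])
s=img("side"); crop(s,200,120,380,280,4,"s23")
E
```

```text
t 58.3 pos [0.5929 0.0706 0.1607] x [ 0.  0. -1.] y [-0.115 -0.993 -0.   ] jawyaw -96.6 q [1.000e-03 2.270e-01 1.741e+00 0.000e+00 1.174e+00 1.687e+00] F [-0.8  0.6  0.8] op 0.406
[0.14233117 0.02909089 0.03836863]
```

View pics/s23.png

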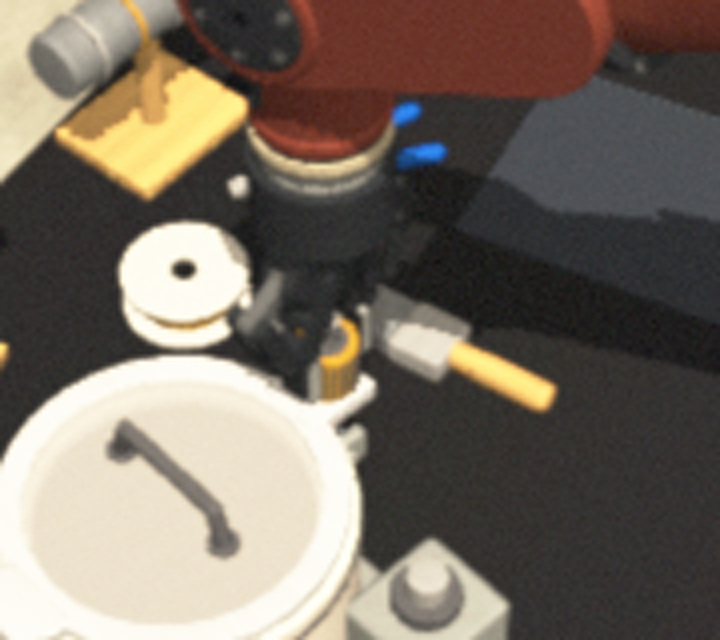

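Call:
step_arm([
  {"xyz":[0,0,-0.01],"twist":[0,0,-0.17],"hand":255},
  {"xyz":[0,0,-0.02],"twist":[0,0,-0.34],"hand":255},
  {"xyz":[0,0,-0.03],"twist":[0,0,-0.51],"hand":255},
  {"xyz":[0,0,-0.05],"twist":[0,0,-0.75],"hand":255},
  {"xyz":[0,0,-0.05],"twist":[0,0,-0.75],"hand":255},
  {"xyz":[0,0,-0.05],"twist":[0,0,-0.75],"hand":255},
  {"xyz":[0,0,-0.05],"twist":[0,0,-0.75],"hand":255},
  {"xyz":[0,0,-0.05],"twist":[0,0,-0.75],"hand":255},
])

```text
time: 59.35
position: [0.5929, 0.0705, 0.1602]
tcp_rot: [-1.711, 0.784, 1.711]
contact_force: [0.0, 0.5, 1.0]
opening: 0.41
```

```bash
python3 - <<'E'
from h import *
o,_=st();print(o["torque"])
E
```

```text
t 59.35 pos [0.5929 0.0705 0.1602] x [ 0.  0. -1.] y [-0.757 -0.653 -0.   ] jawyaw -139.2 q [1.000e-03 2.270e-01 1.741e+00 0.000e+00 1.173e+00 2.431e+00] F [0.  0.5 1. ] op 0.41
[0.03659679 0.02484347 0.01623729]
```

Call:
step_arm([
  {"xyz":[0,0,0],"twist":[0,0,0],"hand":75},
  {"xyz":[0,0,0],"twist":[0,0,0],"hand":75},
  {"xyz":[0,0,0],"twist":[0,0,0],"hand":75},
  {"xyz":[0,0,0.2],"twist":[0,0,0.18],"hand":75},
  {"xyz":[0,0,0.2],"twist":[0,0,0.36],"hand":75},
  {"xyz":[0,0,0.2],"twist":[0,0,0.54],"hand":75},
  {"xyz":[0,0,0.2],"twist":[0,0,0.72],"hand":75},
  {"xyz":[0,0,0.2],"twist":[0,0,0.9],"hand":75},
])

```text
time: 60.35
position: [0.5928, 0.0704, 0.1622]
tcp_rot: [2.198, 0.05, -2.198]
contact_force: [-0.2, 0.1, -0.2]
opening: 0.704
```

```bash
python3 - <<'E'
from h import *
o,_=st();
s=img("side"); crop(s,240,180,330,240,8,"s24")
E
```

```text
t 60.35 pos [0.5928 0.0704 0.1622] x [ 0. -0. -1.] y [ 0.046 -0.999  0.   ] jawyaw -87.4 q [ 1.000e-03  2.250e-01  1.740e+00 -0.000e+00  1.177e+00  1.526e+00] F [-0.2  0.1 -0.2] op 0.704
```

View pics/s24.png

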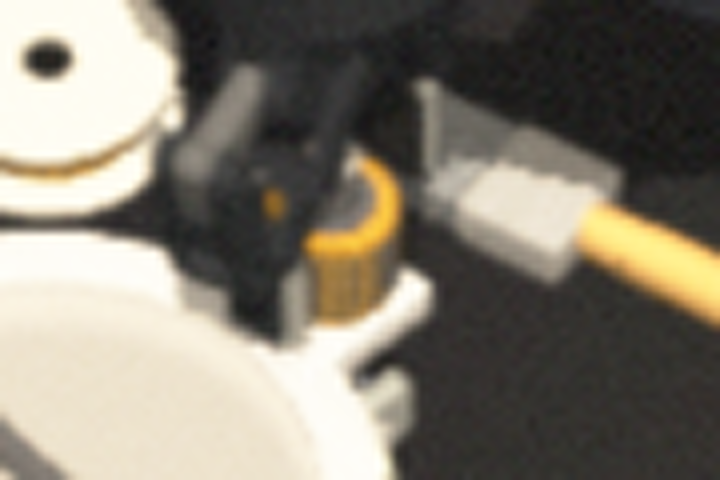

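Call:
step_arm([
  {"xyz":[0,0,0],"twist":[0,0,0.18],"hand":75},
  {"xyz":[0,0,0],"twist":[0,0,0.36],"hand":75},
  {"xyz":[0,0,0],"twist":[0,0,0.54],"hand":75},
  {"xyz":[0,0,0],"twist":[0,0,0.72],"hand":75},
  {"xyz":[0,0,0],"twist":[0,0,0.9],"hand":75},
  {"xyz":[0,0,0],"twist":[0,0,1.08],"hand":75},
  {"xyz":[0,0,0],"twist":[0,0,1.26],"hand":75},
  {"xyz":[0,0,0],"twist":[0,0,1.44],"hand":75},
])

```text
time: 61.4
position: [0.5928, 0.0704, 0.1622]
tcp_rot: [1.273, 1.166, -1.273]
contact_force: [-0.5, -0.6, 0.3]
opening: 0.706
```

Call:
step_arm([
  {"xyz":[0,0,0],"twist":[0,0,0.18],"hand":75},
  {"xyz":[0,0,0],"twist":[0,0,0.36],"hand":75},
  {"xyz":[0,0,0],"twist":[0,0,0.54],"hand":75},
  {"xyz":[0,0,0],"twist":[0,0,0.72],"hand":75},
  {"xyz":[0,0,0],"twist":[0,0,0.9],"hand":75},
  {"xyz":[0,0,0],"twist":[0,0,1.08],"hand":75},
  {"xyz":[0,0,0],"twist":[0,0,1.26],"hand":75},
  {"xyz":[0,0,0],"twist":[0,0,1.44],"hand":75},
])

```text
time: 62.4
position: [0.5928, 0.0704, 0.1622]
tcp_rot: [0.171, 1.564, -0.172]
contact_force: [-0.5, -0.0, -0.2]
opening: 0.703
```

Call:
step_arm([
  {"xyz":[0,0,0],"twist":[0,0,0.18],"hand":75},
  {"xyz":[0,0,0],"twist":[0,0,0.36],"hand":75},
  {"xyz":[0,0,0],"twist":[0,0,0.54],"hand":75},
  {"xyz":[0,0,0],"twist":[0,0,0.72],"hand":75},
  {"xyz":[0,0,0],"twist":[0,0,0.9],"hand":75},
  {"xyz":[0,0,-0.2],"twist":[0,0,1.02],"hand":75},
  {"xyz":[0,0,-0.2],"twist":[0,0,1.02],"hand":255},
  {"xyz":[0,0,-0.2],"twist":[0,0,1.02],"hand":255},
])

```text
time: 63.4
position: [0.5927, 0.0704, 0.1604]
tcp_rot: [-0.622, 1.48, 0.622]
contact_force: [-0.4, 0.4, 0.9]
opening: 0.405
```

Call:
step_arm([
  {"xyz":[0,0,0],"twist":[0,0,0],"hand":255},
  {"xyz":[0,0,0],"twist":[0,0,0],"hand":255},
  {"xyz":[0,0,0],"twist":[0,0,-0.05],"hand":255},
  {"xyz":[0,0,-0.01],"twist":[0,0,-0.2],"hand":255},
  {"xyz":[0,0,-0.02],"twist":[0,0,-0.35],"hand":255},
  {"xyz":[0,0,-0.03],"twist":[0,0,-0.5],"hand":255},
  {"xyz":[0,0,-0.04],"twist":[0,0,-0.65],"hand":255},
  {"xyz":[0,0,-0.05],"twist":[0,0,-0.8],"hand":255},
])

```text
time: 64.4
position: [0.5927, 0.0706, 0.1599]
tcp_rot: [0.006, 1.571, -0.005]
contact_force: [-0.8, 0.8, 1.2]
opening: 0.405
```

```bash
python3 - <<'E'
from h import *
o,_=st();print(o["torque"])
E
```

```text
t 64.4 pos [0.5927 0.0706 0.1599] x [-0.  0. -1.] y [0.007 1.    0.   ] jawyaw 89.6 q [ 1.000e-03  2.280e-01  1.741e+00  0.000e+00  1.173e+00 -1.563e+00] F [-0.8  0.8  1.2] op 0.405
[0.03966888 0.19130918 0.05067183]
```

Call:
step_arm([
  {"xyz":[0,0,-0.01],"twist":[0,0,-0.13],"hand":255},
  {"xyz":[0,0,-0.01],"twist":[0,0,-0.26],"hand":255},
  {"xyz":[0,0,-0.02],"twist":[0,0,-0.39],"hand":255},
  {"xyz":[0,0,-0.03],"twist":[0,0,-0.52],"hand":255},
  {"xyz":[0,0,-0.04],"twist":[0,0,-0.65],"hand":255},
  {"xyz":[0,0,-0.05],"twist":[0,0,-0.78],"hand":255},
  {"xyz":[0,0,-0.05],"twist":[0,0,-0.9],"hand":255},
  {"xyz":[0,0,-0.06],"twist":[0,0,-1.0],"hand":255},
])

```text
time: 65.4
position: [0.5931, 0.0703, 0.1593]
tcp_rot: [0.78, 1.425, -0.781]
contact_force: [1.6, -3.8, -1.0]
opening: 0.407
```

```bash
python3 - <<'E'
from h import *
o,_=st();print(o["torque"],o["tau"][5])
E
```

```text
t 65.4 pos [0.5931 0.0703 0.1593] x [ 0.001 -0.001 -1.   ] y [0.842 0.539 0.   ] jawyaw 32.6 q [ 1.000e-03  2.280e-01  1.742e+00 -2.000e-03  1.171e+00 -5.680e-01] F [ 1.6 -3.8 -1. ] op 0.407
[-0.64492292 -0.35118928  1.03798505] 0.675057303160429
```

Call:
step_arm([
  {"xyz":[0,0,-0.01],"twist":[0,0,-0.13],"hand":255},
  {"xyz":[0,0,-0.01],"twist":[0,0,-0.26],"hand":255},
  {"xyz":[0,0,-0.02],"twist":[0,0,-0.39],"hand":255},
  {"xyz":[0,0,-0.03],"twist":[0,0,-0.52],"hand":255},
  {"xyz":[0,0,-0.04],"twist":[0,0,-0.65],"hand":255},
  {"xyz":[0,0,-0.05],"twist":[0,0,-0.78],"hand":255},
  {"xyz":[0,0,-0.05],"twist":[0,0,-0.9],"hand":255},
  {"xyz":[0,0,-0.06],"twist":[0,0,-1.0],"hand":255},
])

```text
time: 66.4
position: [0.5937, 0.0719, 0.1591]
tcp_rot: [1.523, 0.974, -1.516]
contact_force: [2.0, 4.4, -0.0]
opening: 0.409
```

```bash
python3 - <<'E'
from h import *
o,_=st();print(o["torque"],o["tau"][5])
E
```

```text
t 66.4 pos [0.5937 0.0719 0.1591] x [ 0.003  0.002 -1.   ] y [ 0.908 -0.418  0.002] jawyaw -24.7 q [0.002 0.229 1.741 0.002 1.169 0.432] F [ 2.   4.4 -0. ] op 0.409
[ 0.808972   -0.30615071  0.87866694] 0.46640748158097267
```

Call:
step_arm([
  {"xyz":[0,0,0],"twist":[0,0,0],"hand":75},
  {"xyz":[0,0,0],"twist":[0,0,0],"hand":75},
  {"xyz":[0,0,0],"twist":[0,0,0],"hand":75},
  {"xyz":[0,0,3],"twist":[0,0,0],"hand":75},
  {"xyz":[0,0,7],"twist":[0,0,0],"hand":75},
  {"xyz":[0,0,11],"twist":[0,0,0],"hand":75},
  {"xyz":[-3,0,13],"twist":[0,0,0],"hand":255},
  {"xyz":[-7,0,13],"twist":[0,0,0],"hand":255},
])

```text
time: 67.4
position: [0.524, 0.0701, 0.2916]
tcp_rot: [1.523, 0.97, -1.514]
contact_force: [-0.3, 0.3, -0.6]
opening: 0.284
```

```bash
python3 - <<'E'
from h import *
o,_=st();
s=img("side"); crop(s,240,180,330,240,8,"s25"); t=img("top"); crop(t,190,170,320,270,6,"t25")
for z in(.152,.186,.206): print(z,(proj(s,[.5926,.0705,z])-[240,180])*8)
f=np.array([-.255,-.967,0])
for z in(.152,.186): print("near edge",z,(proj(s,np.array([.5926,.0705,z])+.018*np.array([-.52,.85,0]))-[240,180])*8)
E
```

```text
t 67.4 pos [0.524  0.0701 0.2916] x [ 0.006 -0.    -1.   ] y [ 0.909 -0.418  0.005] jawyaw -24.7 q [ 0.    -0.039  1.775 -0.     1.4    0.431] F [-0.3  0.3 -0.6] op 0.284
0.152 [328.96662818 274.92745445]
0.186 [327.10504247 196.79916481]
0.206 [325.97004477 149.16481276]
near edge 0.152 [328.21870713 326.2331834 ]
near edge 0.186 [326.32128747 248.49391356]
```

View pics/s25.png

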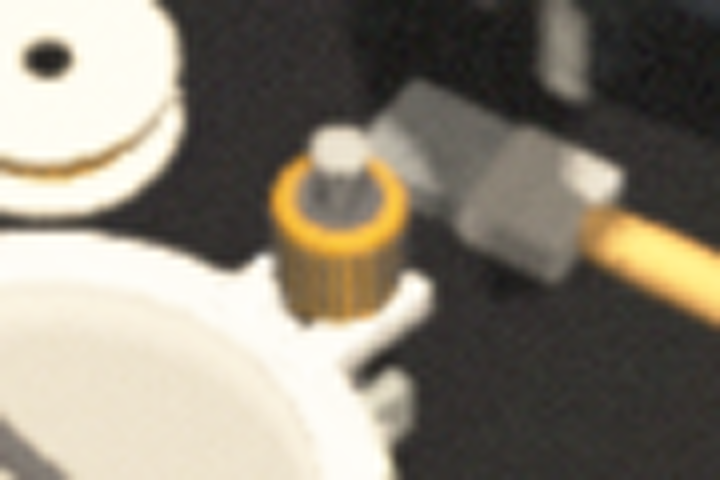

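View pics/t25.png

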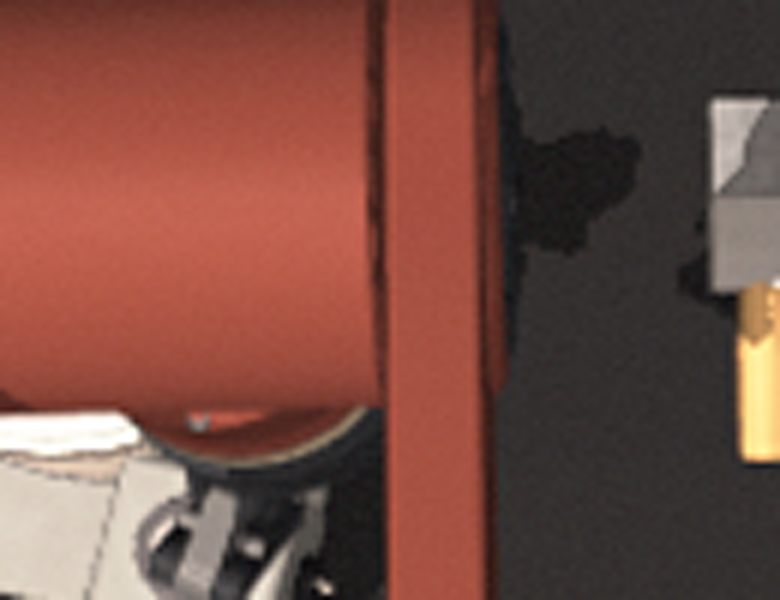

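Call:
step_arm([
  {"xyz":[-1.8,3.2,0],"twist":[0,0,0],"hand":255},
  {"xyz":[-3.5,6.5,0],"twist":[0,0,0],"hand":255},
  {"xyz":[-3.5,6.5,-3],"twist":[0,0,0],"hand":255},
  {"xyz":[-3.5,6.5,-7],"twist":[0,0,0],"hand":255},
  {"xyz":[-3.5,6.5,-11],"twist":[0,0,0],"hand":255},
  {"xyz":[-3.5,6.5,-14.5],"twist":[0,0,0],"hand":255},
  {"xyz":[-3.5,6.5,-14.5],"twist":[0,0,0],"hand":255},
  {"xyz":[-3.5,6.5,-14.5],"twist":[0,0,0],"hand":255},
])

```text
time: 68.5
position: [0.4891, 0.1355, 0.1448]
tcp_rot: [1.521, 0.973, -1.517]
contact_force: [0.2, -0.5, -0.1]
opening: 0.003
```

```bash
python3 - <<'E'
from h import *
st(); s=img("side"); crop(s,260,200,360,320,5,"s26")
E
```

```text
t 68.5 pos [0.4891 0.1355 0.1448] x [ 0.002  0.    -1.   ] y [ 0.908 -0.418  0.002] jawyaw -24.7 q [ 0.132  0.06   1.963 -0.     1.117  0.563] F [ 0.2 -0.5 -0.1] op 0.003
```

View pics/s26.png

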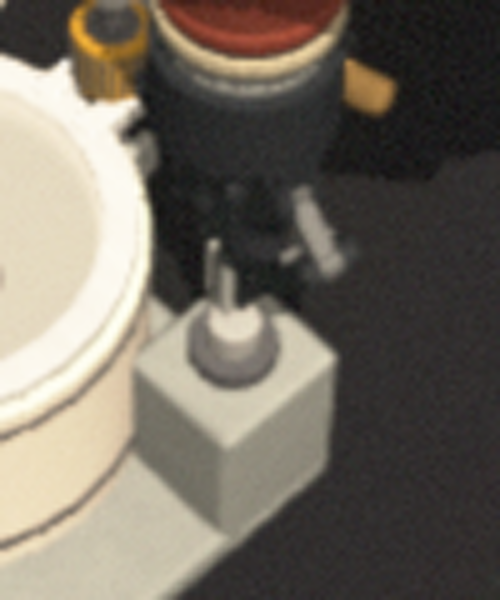

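Call:
step_arm([
  {"xyz":[0,0,-1.2],"twist":[0,0,0],"hand":255},
  {"xyz":[0,0,-2],"twist":[0,0,0],"hand":255},
  {"xyz":[0,0,-2.6],"twist":[0,0,0],"hand":255},
  {"xyz":[0,0,-3.1],"twist":[0,0,0],"hand":255},
  {"xyz":[0,0,-3.2],"twist":[0,0,0],"hand":255},
  {"xyz":[0,0,-3.2],"twist":[0,0,0],"hand":255},
  {"xyz":[0,0,-3.2],"twist":[0,0,0],"hand":255},
  {"xyz":[0,0,-3.2],"twist":[0,0,0],"hand":255},
])

```text
time: 69.55
position: [0.4889, 0.1355, 0.1157]
tcp_rot: [1.519, 0.973, -1.518]
contact_force: [-7.1, -2.2, 21.3]
opening: -0.002
```

```bash
python3 - <<'E'
from h import *
st(); s=img("side"); crop(s,260,200,360,320,5,"s27")
E
```

```text
t 69.55 pos [0.4889 0.1355 0.1157] x [ 0.001 -0.    -1.   ] y [ 0.909 -0.417  0.001] jawyaw -24.7 q [ 0.132  0.101  1.981 -0.     1.059  0.563] F [-7.1 -2.2 21.3] op -0.002
```

View pics/s27.png

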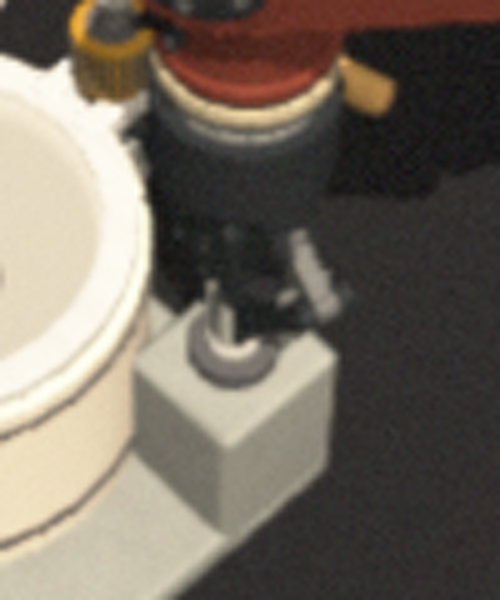

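The plunger is bottomed: tip at z=0.1157 with 21 N, well over the 4.5 N spring. I'll lift off and clear the scene.

Call:
step_arm([
  {"xyz":[0,0,2],"twist":[0,0,0],"hand":255},
  {"xyz":[0,0,6],"twist":[0,0,0],"hand":255},
  {"xyz":[0,0,10],"twist":[0,0,0],"hand":255},
  {"xyz":[0,0,15],"twist":[0,0,0],"hand":255},
  {"xyz":[0,-5,18],"twist":[0,0,0],"hand":255},
  {"xyz":[0,-10,18],"twist":[0,0,0],"hand":255},
  {"xyz":[0,-15,18],"twist":[0,0,0],"hand":255},
  {"xyz":[0,-20,18],"twist":[0,0,0],"hand":255},
])

```text
time: 70.6
position: [0.4871, -0.0658, 0.2909]
tcp_rot: [1.519, 0.975, -1.52]
contact_force: [0.5, -0.4, -0.2]
opening: -0.002
```

Call:
step_arm([
  {"xyz":[0,-5,0],"twist":[0,0,0],"hand":255},
  {"xyz":[0,-10,0],"twist":[0,0,0],"hand":255},
  {"xyz":[0,-15,0],"twist":[0,0,0],"hand":255},
  {"xyz":[0,-18,0],"twist":[0,0,0],"hand":255},
  {"xyz":[0,-18,0],"twist":[0,0,0],"hand":255},
  {"xyz":[0,-18,0],"twist":[0,0,0],"hand":255},
  {"xyz":[0,-18,0],"twist":[0,0,0],"hand":255},
  {"xyz":[0,-18,0],"twist":[0,0,0],"hand":255},
])

```text
time: 71.6
position: [0.4879, -0.2435, 0.2916]
tcp_rot: [1.518, 0.975, -1.518]
contact_force: [0.7, 0.3, 0.1]
opening: 0.002
```

```bash
python3 - <<'E'
from h import *
st(); s=img("side","s28"); t=img("top","t28"); crop(t,110,110,330,310,3,"t28c")
E
```

```text
t 71.6 pos [ 0.4879 -0.2435  0.2916] x [ 0.  0. -1.] y [ 0.909 -0.416 -0.   ] jawyaw -24.6 q [-0.592  0.002  1.735  0.     1.405 -0.162] F [0.7 0.3 0.1] op 0.002
```

View pics/s28.png

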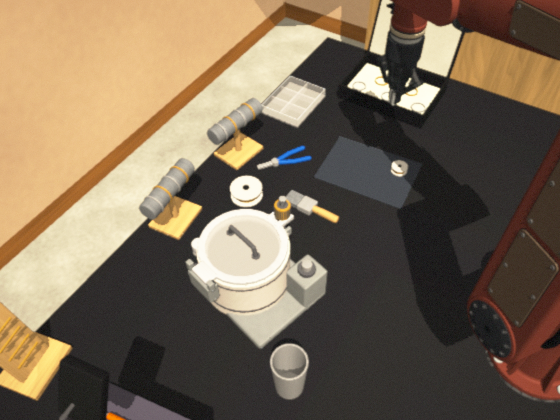

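View pics/t28.png

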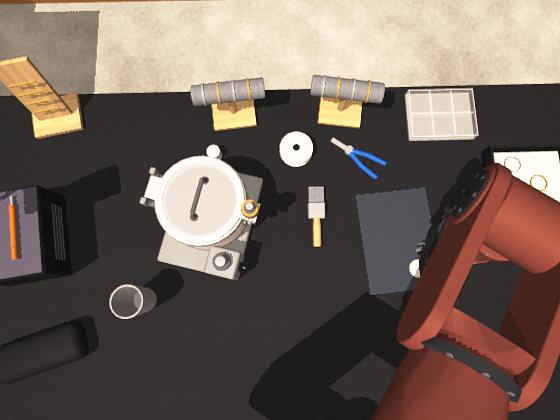

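View pics/t28c.png

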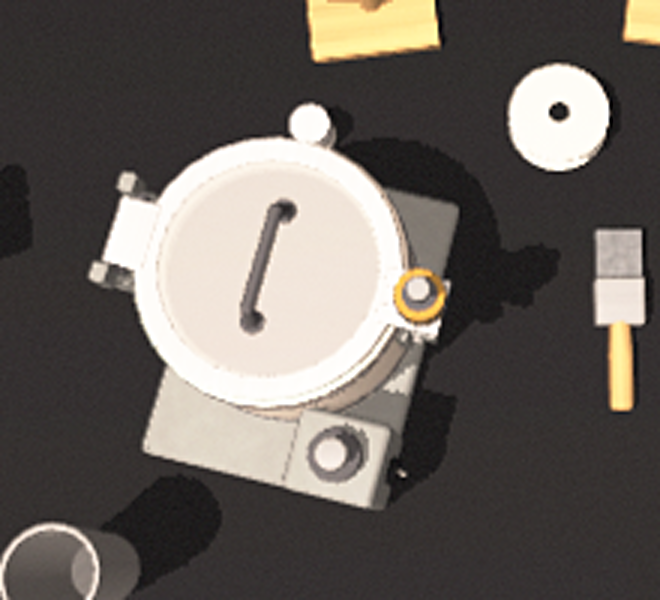

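The lid is shut, the ring is down on the lug at top (249,208), the plunger is back up at (221,261), the pad holds only the small spool, and the bystanders are where they were. I'm handing in.

```bash
python3 -c "
from rig import bot
print(bot.close_job())"
```

```text
the job is handed in; nothing more can be done
None
```

I finished the job and handed it in at about 72 s of the 210 s. No verdict was reported.

**What I did**
- **Pendants:** I put all five (three bars, two discs) into the bowl one at a time. The first closing of the gripper missed because the arm had not finished its move. It touched nothing, and I repeated it.
- **Lid:** I pushed it over from behind and it sank shut.
- **Bolt:** I pushed it upright against its stop, where it gave 20 N and moved no further. A first push set too high jammed on the bolt's end, so I backed off and pushed lower.
- **Ring:** I screwed it clockwise about 11 rad over three grips.
- **Plunger:** I pressed it once and released it.

**Last checks**
- **Pad:** it holds only the small spool, and nothing else on the table looks moved in either view.
- **Ring:** at the end the torque rose from about 0.05 to 1 N m and the fingers slipped. The ring's height in the picture matches fully home to about 1 mm.
- **Plunger:** when pressed, the fingertip stopped at 115.7 mm with 21 N; fully pressed is 116 mm. The last pictures show it back up.

**Not confirmed or disagreeing**
- **Pendants in the bowl:** I could not see them, because a surface drawn near the rim hides the inside. Gripper openings showed each was still held on the way over. The last bar met 6.6 N at z 0.112, as if resting on the others, and no pendant shows anywhere else.
- **Heights from two views:** the pendants came out about 3 mm low and the plunger about 8 mm low on my hand-picked pixels, so I used the stated heights for those.

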